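Draw the end panel of a cold box tight with its cam lock

TASK

The end panel of the insulated cold box still stands off: gently push it along its rails until its bolt is in the lock and it rests on the rubber gasket. Then take the screwdriver from its stand, set its blade in the slotted cam disc on top of the box and turn the disc clockwise until the panel is drawn fully home and stays there; do not press hard or force the disc past its firm stop. Put the screwdriver back upright in its hole in the stand, fully down, and leave everything else as it is.

Things in the scene. Friction and masses are not known exactly. Their poses are not given: they have to be found in the camera images.
- box: Fixed white insulated cold box, 135 x 180 mm, top 64 mm above the bench, with tube tops let into it. Origin: on the bench. Its x axis points from the panel into the box (the way to push), z up. Its upright joint face is at x = -60 mm; in front of it (smaller x) an aluminium tray 6 mm thick with two low rails (26 mm high, 142 mm apart) guides the panel, up to x = -175 mm.
- panel_front (a point): Middle of the panel's outer face (the one to push), 35 mm above the bench; its x axis is the way to push. The panel is a loose white block 70 mm deep (x), 140 wide, 58 tall, about 0.6 kg, standing on the tray; it slides easily (a few N). At the start it is 17 to 40 mm off the box.
- panel_face (a point): Middle of the panel's inner face, 35 mm above the bench, 70 mm beyond panel_front along x. A steel bolt with a T-shaped head sticks out of it into the box. Fully home this face meets the box's joint face (x = -60 mm in the box's frame). A black rubber gasket stands 3.7 mm proud of the joint face and springs the panel back (about 2.3 N at first touch, 4.2 N when home, more if pushed fast).
- cam_slot (a point): Centre of the slot in the round steel cam disc (36 mm across) in the box's top, at the disc's surface, 63.5 mm above the bench; it lies 34 mm inside the joint face. The slot runs along this frame's x axis, is 16 mm long, 4.6 mm wide and 8 mm deep, and turns with the disc about the vertical z axis.
- cam (a joint): Turn of the cam disc in rad, growing clockwise from above; 0 to 0.1 at the start. With the panel on the gasket it grips the bolt at about 0.5, draws the panel in under 0.06 to 0.15 N m, and at about 1.3, panel home, meets a firm stop (load rises past 0.2 N m; 0.35 is too much). It stays where it is left. The disc lags 0.15 to 0.35 behind the hand. Panel farther out: it jams on the bolt.
- driver_grip (a point): Middle of the screwdriver's black handle, square in section (24 x 24 mm, 70 mm long), 85 mm from the blade's tip. The screwdriver stands upright in the stand, blade down; z points up along it. The handle's flats face this frame's x and y axes. 120 g.
- driver_tip (a point): Middle of the blade's tip. Same axes: the blade is 12 mm wide along x and 3 mm thick along y, 12 mm long; above it a round shank of 12 mm, and at 45 mm from the tip a collar of 26 mm that rests on the stand. The screwdriver is 121 mm long.
- stand_hole (a point): Centre of the mouth of the screwdriver's round hole (15 mm) in the grey stand, 48 mm above the bench; z up. The stand is a fixed block 44 x 130 x 48 mm, with a capped marker standing at its other end, 80 mm away, up to 82 mm above the bench. With the screwdriver fully down its tip is 45 mm below this point.
- samples: White carton 130 mm square, 55 high, full of sample tubes. Leave alone.
- box_lid: White carton lid 136 mm square, open side up, 32 high, a tube in it. Leave alone.
- wipes: White jar, 68 mm across, 120 high. Leave alone.
- spares: Small grey dish, 72 mm across, 16 high, with spare fittings. Leave alone.
- spanner: Steel spanner 180 mm long, lying. Leave alone.
- rack: Grey tube rack 55 x 160 mm with tubes, 65 high. Leave alone.
There are look-alikes about, which are no part of the job. Leave any purple look-alike of the part that bears driver_grip alone. What is shaped like the part that bears stand_hole but purple is not meant.

How it is judged:
On the way, in this order (a step that is already met when the one before it is completed fails the run):
1. the panel is pushed in until it rests on the gasket (within 5.2 mm of the box), the cam not yet turned (below 0.35 rad) (x of panel_face in the frame of box above -0.0652 m and value of joint cam below 0.35 rad), for 0.2 s.
2. the cam is turned past 1.2 rad, near its firm stop, and the panel is drawn in to within 1.5 mm of the box (x of panel_face in the frame of box above -0.0615 m and value of joint cam above 1.2 rad), for 0.2 s.
At the end, for the whole second after the job is handed in: the panel is held within 1.5 mm of the box and square to it (0.03 rad), the cam past 1.2 rad; the screwdriver stands in its hole, within 5 mm of its centre, upright (0.1 rad), its tip at least 41 mm below the hole's mouth (all of step 2 and angle between the x axis of panel_face and the x axis of box, either way round below 0.03 rad and horizontal distance between driver_tip and stand_hole below 0.005 m and z of driver_tip in the frame of stand_hole below -0.041 m and angle between driver_grip's own z axis and vertical below 0.1 rad and velocity of joint cam below 0.02 rad/s); the robot touches nothing.
It fails at once if one of the things to leave alone is moved by over 20 mm (distance of any of samples, box_lid, wipes, spares, spanner, rack from where it was at the start of the episode above 0.02 m).
It fails at once if the fingers push the panel with over 50 N (contact force between the fingers and panel above 50 N).
It fails at once if the fingers turn the cam disc in place of the screwdriver (over 2 N on it) (contact force between the fingers and cam above 2 N).
It fails at once if the screwdriver is pressed or turned too hard on the cam (contact force over 110 N, which turning with about 0.35 N m gives) (contact force between driver and cam above 110 N).
It also fails if it takes over 72 s, if anything falls off the work surface, if the arm or the gripper's body presses on something with over 40 N, if the wrist force passes 120 N, or if a joint passes its speed limit or range.

ROBOT

A 6-joint arm with a two-finger parallel gripper is mounted at the origin on the work surface. World frame = base frame: x ahead of the robot, y to its left, z up, the work surface at z = 0. Lengths are in m, angles in rad, forces in N, time in s.
With the tool pointing down it reaches from about 0.275 to 0.825 m from the base axis. Payload 5.2 kg.
Tool frame: the origin (TCP) lies at the very end of the fingers, on their centre line; the grasp point (between the pads) lies 19 mm behind it (arm.grip_depth is the distance from the TCP to the grasp point, in m); z points along the fingers, y is the line along which they close (so a half turn about z gives the same grasp; the last joint's range is limited). The gripper opens to 93 mm and grips with 3 to 60 N. Pads are 15 mm wide; open, the fingers measure 128 mm over their backs; the gripper's body (75 mm by 188 mm) begins 65 mm behind the grasp point.
Start: joints at [1.078, 0.259, 1.535, -0, 1.348, -0.203], TCP at [0.157, 0.527, 0.193] pointing down, gripper open.
Joint ranges: [-3.14, 3.14], [-0.91, 2.08], [0.19, 2.58], [-1.22, 4.36], [0.22, 2.71], [-3.12, 3.12]. Speed limits (rad/s): [2.57, 2.57, 3.14, 3.14, 3.14, 3.14].

INTERFACE

Orientations are given as a unit quaternion [w, x, y, z].
In Python, from rig import arm, get_image gives the robot as it stands. The module is installed in compiled form; this text tells all that it offers.
- The arm moves only by the tool play_rows, never from a script. Its argument "commands" is a list of rows, each a list of 7 numbers: the gripper's target within -1 to 1 (fully open at 1, half-way at 0, shut at -1), then the shift along the tool's x, y, z in m, then the turn, a rotation vector about the tool's x, y, z in rad. In form: [[gripper, tx, ty, tz, wx, wy, wz], ...]. A call has 1 to 12 rows; each row shifts and turns the commanded pose from where the row before left it, along the tool's axes as they then stand; what a row does not reach is not made up. A row lasts 1/10 s, in which the tool goes at most 50 mm and 8.59 degrees, less where a joint would pass 70% of its speed; a pose out of reach is approached as far as the arm can. A call is refused whole if a number of a shift passes 0.05 or a number of a turn 0.15, either way. A call with a gripper value outside its range is refused whole. The fingers move at their own pace and stop on an object; "squeeze" is the grip in N (left out, the last holds). Time passes only in rows, so rows that do not move let the fingers close. It gives the time, the measured TCP pose, the force, the opening and the grip force at its end, in the units of the state.
- arm.read_state(): the state, without advancing time (a new reading comes with each control period).
- get_image(name): name is "side" or "top"; returns a dict with "img" (480x640x3 uint8, blue, green, red), "range_z" (480x640 float32, m along the optical axis (not along the pixel's ray), 0 where there is no reading), "intrinsics" (3x3 intrinsics, pixels), "distortion" ([k1, k2, p1, p2, k3] as OpenCV has them; the pictures are not rectified), "extrinsics" (4x4, takes a point from camera to world coordinates). Camera axes: x right, y down, z forward; pixel columns grow to the right and rows downward; lengths in m; the calibration is good to about 2 mm. A picture is of the moment at which its call begins.
- arm.finish_job(): hands the job in; it is judged then, once.
The state is a dict: "time_s": time; "joints": joint angles; "joint_vel": joint speeds; "tau": joint torques, N m; "tcp_pos": TCP position; "orientation": TCP orientation; "contact_force": force on the tool from outside, world axes, zero at the start; "wrist_torque": the same for the moment, N m; "finger_gap": finger opening in m; "gripper_force": force on a finger pad.
Only numpy, scipy, OpenCV 4.12 (cv2) and the standard library are available. Lean on these libraries where they do the work, as an engineer would, in place of code of your own. Each camera call takes 0.05 s, during which the arm holds its last target. There are 200 camera calls.

## Working session

There is one attempt and no reset: what is moved stays moved. The work goes in short steps, Python scripts to look and compute and a tool call to move; the robot and the scene stay as the last step left them, time stands still between calls to the robot, and variables do not carry over. Pictures are saved under pics/ and viewed, at most 10 in all, crops included, and the job is handed in when it is done.

Besides the shell and the picture viewer there is one more tool, called after "Emit:" as name([rows], argument=value, ...), one row to a line, values as JSON. play_rows: Moves the arm, as the interface text tells. Its arguments: {"type":"object","properties":{"commands":{"type":"array"},"squeeze":{"type":"number"}},"required":["commands"]}

```bash
mkdir -p pics; cat > h.py <<'E'
import numpy as np, cv2
from rig import arm, get_image
def ray(d,uv):
    n=cv2.undistortPoints(np.array(uv,np.float64).reshape(-1,1,2),d["intrinsics"],np.array(d["distortion"])).reshape(-1,2)
    E=np.array(d["extrinsics"]); r=np.c_[n,np.ones(len(n))]@E[:3,:3].T
    return E[:3,3],r
def onz(d,uv,z):
    o,r=ray(d,uv); return o+r*((z-o[2])/r[:,2])[:,None]
def cloud(d):
    h,w=d["range_z"].shape; v,u=np.mgrid[:h,:w]
    o,r=ray(d,np.c_[u.ravel(),v.ravel()]); P=o+r*d["range_z"].reshape(-1,1)
    return P.reshape(h,w,3)
E
python3 - <<'E'
from h import *
for n in("side","top"):
    d=get_image(n); cv2.imwrite(f"pics/{n}0.png",d["img"]); np.save(f"/tmp/{n}.npy",d,allow_pickle=True)
    print(n,np.round(d["extrinsics"],3).tolist(),d["intrinsics"][0][0],(d["range_z"]>0).mean())
print(arm.read_state())
E
```

```text
side [[0.83, -0.39, 0.398, 0.049], [-0.557, -0.571, 0.603, -0.752], [-0.007, -0.723, -0.691, 0.955], [0.0, 0.0, 0.0, 1.0]] 565.2269326805318 0.995908203125
top [[-0.001, -0.997, 0.082, 0.459], [-1.0, -0.001, -0.024, 0.02], [0.024, -0.082, -0.996, 1.256], [0.0, 0.0, 0.0, 1.0]] 492.2646654844416 0.996103515625
{'time_s': 0.1, 'joints': array([ 1.07821762e+00,  2.59262314e-01,  1.53593790e+00,  1.32968693e-05,
        1.34797817e+00, -2.02773846e-01]), 'joint_vel': array([-6.17971360e-05, -1.36129570e-05, -3.00609377e-03,  1.96231652e-03,
        1.00637132e-03, -5.71528834e-05]), 'tau': array([ 1.01835682e-03, -4.38205791e+01, -2.84646535e+01,  7.21332198e-02,
        3.61653138e-02, -4.68123119e-05]), 'tcp_pos': array([0.15688486, 0.5266211 , 0.1919194 ]), 'orientation': array([-2.76235464e-04,  1.44397297e-01,  9.89519475e-01, -7.43217249e-04]), 'contact_force': array([ 0.54285712,  0.61498326, -0.3938622 ]), 'wrist_torque': array([ 0.01340864, -0.0351873 , -0.01941348]), 'gripper_force': 0.0, 'finger_gap': 0.09305732719726527}
```

View pics/side0.png

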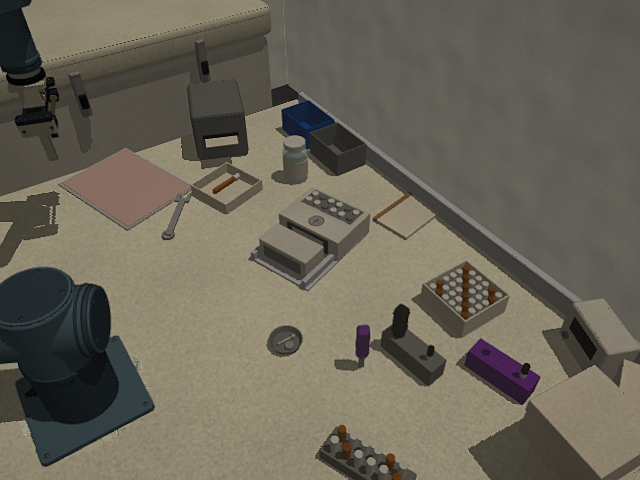

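View pics/top0.png

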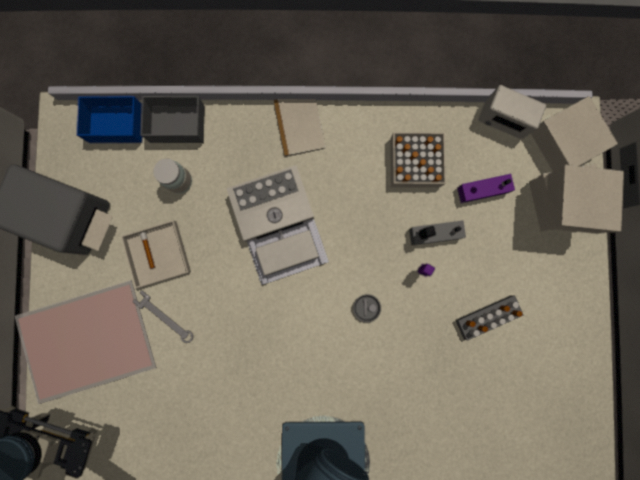

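The grey stand with the black driver (side 401,321; top 425,233) is the one meant. The purple driver (side 362,345) and purple stand (side 502,370) are the look-alikes. The panel is at top (287,255) and the cam disc at (275,215). I'll confirm this in an enlarged crop and measure.

```bash
python3 - <<'E'
from h import *
t=np.load("/tmp/top.npy",allow_pickle=True).item(); s=np.load("/tmp/side.npy",allow_pickle=True).item()
c=lambda d,x,y:cv2.resize(d["img"][y:y+75,x:x+100],(400,300),interpolation=cv2.INTER_CUBIC)
a=np.vstack([np.hstack([c(t,225,180),c(t,235,215)]),np.hstack([c(s,270,190),c(s,360,300)])])
cv2.imwrite("pics/crop.png",cv2.convertScaleAbs(a,alpha=1.6))
for n,d in(("top",t),("side",s)):
    P=cloud(d); np.save(f"/tmp/P{n}.npy",P)
    hsv=cv2.cvtColor(d["img"],cv2.COLOR_BGR2HSV); 
    X,Y,Z=P[...,0],P[...,1],P[...,2]
    def rep(nm,m):
        m=cv2.morphologyEx(m.astype(np.uint8),cv2.MORPH_OPEN,np.ones((2,2)))
        k,l,st,ce=cv2.connectedComponentsWithStats(m)
        for i in range(1,k):
            if st[i,4]<12: continue
            q=P[l==i]; r=cv2.minAreaRect((q[:,:2]*1000).astype(np.float32))
            print(n,nm,"px",ce[i].round(),"n",st[i,4],"c",np.round(r[0],1),"size",np.round(r[1],1),"ang",round(r[2],1),"z",np.round(np.median(q[:,2]),4), "mean",np.round(q.mean(0),4))
    nopurp=~((hsv[...,0]>125)&(hsv[...,0]<165)&(hsv[...,1]>80))
    reg=(X>.3)&(X<.75)&(Y>-.45)&(Y<.35)&nopurp
    rep("64",reg&(abs(Z-.064)<.005)); rep("48",reg&(Y<-.1)&(abs(Z-.048)<.004)); rep("hi",reg&(Y<-.1)&(Y>-.35)&(Z>.075)&(Z<.18)); rep("handletop",reg&(Y<-.1)&(Y>-.35)&(Z>.115)&(Z<.18))
E
```

```text
top 64 px [271. 205.] n 3454 c [581.4 106.5] size [288.5 183.1] ang 19.1 z 0.0642 mean [0.6383 0.1279 0.0663]
top 64 px [288. 254.] n 1554 c [499.1  78.9] size [114.2 140.8] ang 18.6 z 0.0635 mean [0.5196 0.0865 0.0652]
top 64 px [507. 309.] n 24 c [ 383.3 -452.2] size [27.3 10.6] ang 83.8 z 0.0652 mean [ 0.384  -0.4467  0.062 ]
top 64 px [499. 313.] n 22 c [ 417.2 -213.4] size [474.6  12.4] ang 78.5 z 0.0629 mean [ 0.377  -0.4093  0.1101]
top 64 px [491. 317.] n 29 c [ 364.4 -411.5] size [26.4 12.3] ang 74.1 z 0.0642 mean [ 0.3647 -0.4091  0.0555]
top 64 px [482. 321.] n 32 c [ 355.  -389.3] size [25.6 12.3] ang 65.1 z 0.0635 mean [ 0.3556 -0.3872  0.0554]
top 64 px [502. 322.] n 31 c [ 404.4 -223.8] size [500.  13.] ang 76.0 z 0.0649 mean [ 0.3549 -0.424   0.0922]
top 64 px [473. 325.] n 29 c [ 344.3 -368.6] size [24.1 12. ] ang 64.4 z 0.0615 mean [ 0.3456 -0.3664  0.0533]
top 64 px [494. 326.] n 24 c [ 341.3 -426.3] size [35.9 12.9] ang 75.9 z 0.0639 mean [ 0.3428 -0.4186  0.0524]
top 64 px [486. 330.] n 30 c [ 329.5 -405.7] size [41.6 11.6] ang 68.2 z 0.0639 mean [ 0.3322 -0.3984
[... 3902 characters left out ...]
 -0.3744  0.0434]
side 48 px [366. 452.] n 18 c [ 365.3 -407.1] size [ 5.7 14.4] ang 81.1 z 0.0442 mean [ 0.3635 -0.407   0.0429]
side 48 px [346. 455.] n 15 c [ 331.6 -395.3] size [ 3.7 10.7] ang 68.0 z 0.047 mean [ 0.3312 -0.3947  0.046 ]
side 48 px [358. 463.] n 14 c [ 340.8 -416.3] size [ 2.8 10.3] ang 58.2 z 0.044 mean [ 0.3409 -0.416   0.0427]
side hi px [401. 318.] n 353 c [ 342.6 -457.7] size [830.9  29. ] ang 43.0 z 0.1056 mean [ 0.5653 -0.25    0.103 ]
side hi px [431. 349.] n 50 c [ 603.7 -312.2] size [73.7 12.5] ang 29.2 z 0.0814 mean [ 0.5803 -0.3247  0.074 ]
side handletop px [402. 311.] n 148 c [ 342.9 -458. ] size [830.9  27.2] ang 43.1 z 0.1242 mean [ 0.5639 -0.2519  0.1257]
```

View pics/crop.png

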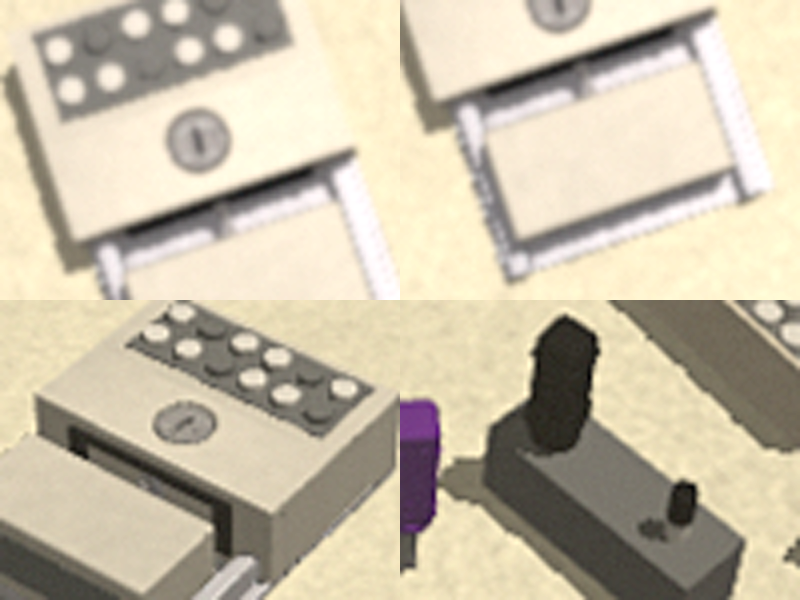

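The crop confirms it: the black driver stands in the grey stand, with the marker at the stand's other end. The cam slot is near top px (274,215), with the bolt visible between panel and box. Next I'll refine the geometry.

```bash
python3 - <<'E'
from h import *
t=np.load("/tmp/top.npy",allow_pickle=True).item(); s=np.load("/tmp/side.npy",allow_pickle=True).item()
PT=np.load("/tmp/Ptop.npy"); PS=np.load("/tmp/Pside.npy")
def rect(d,P,z,tol,near,rad,nm,ker=3):
    m=((abs(P[...,2]-z)<tol)&(np.hypot(P[...,0]-near[0],P[...,1]-near[1])<rad)).astype(np.uint8)
    m=cv2.morphologyEx(m,cv2.MORPH_CLOSE,np.ones((5,5))); m=cv2.morphologyEx(m,cv2.MORPH_OPEN,np.ones((ker,ker)))
    c=max(cv2.findContours(m,cv2.RETR_EXTERNAL,cv2.CHAIN_APPROX_NONE)[0],key=cv2.contourArea).reshape(-1,2)
    q=onz(d,c,z)[:,:2]*1000; r=cv2.minAreaRect(q.astype(np.float32)); 
    print(nm,np.round(r[0],1),np.round(r[1],1),round(r[2],2)); return r
for n,d,P in(("T",t,PT),("S",s,PS)):
    rect(d,P,.064,.006,(.628,.12),.125,n+"box"); rect(d,P,.064,.006,(.51,.083),.09,n+"panel"); rect(d,P,.048,.006,(.568,-.29),.085,n+"stand")
    rect(d,P,.0635+.0595,.008,(.566,-.252),.03,n+"hand",2)
# slot: dark pixels inside disc
for n,d,c in(("T",t,(274,215)),("S",s,(317,221))):
    g=cv2.cvtColor(d["img"],cv2.COLOR_BGR2GRAY); k=12
    sub=g[c[1]-k:c[1]+k+1,c[0]-k:c[0]+k+1]
    up=cv2.resize(sub,None,fx=8,fy=8,interpolation=cv2.INTER_CUBIC)
    yy,xx=np.mgrid[:up.shape[0],:up.shape[1]]; 
    uv=np.c_[(xx.ravel()+.5)/8-.5+c[0]-k,(yy.ravel()+.5)/8-.5+c[1]-k]
    W=onz(d,uv,.0635)[:,:2]*1000; v=up.ravel().astype(float)
    print(n,"gray range",v.min(),np.percentile(v,[5,30,50,90]))
    # disc = darker than box top
    thr=(np.percentile(v,90)+np.percentile(v,25))/2
    m=(up<thr).astype(np.uint8); kk,l,st,ce=cv2.connectedComponentsWithStats(m); i=l[len(up)//2,len(up)//2]
    cc=max(cv2.findContours((l==i).astype(np.uint8),0,1)[0],key=cv2.contourArea); el=cv2.minAreaRect(W.reshape(*up.shape,2)[cc[:,0,1],cc[:,0,0]].astype(np.float32))
    D=np.array(el[0]); print(n,"disc",D.round(1),np.round(el[1],1))
    r=np.hypot(*(W-D).T); ins=r<11; w=np.clip(np.percentile(v[ins],60)-v,0,None)*ins
    w[w<w.max()*.35]=0
    mu=(W*w[:,None]).sum(0)/w.sum(); C=((W-mu)*w[:,None]).T@(W-mu)/w.sum(); e,V=np.linalg.eigh(C)
    print(n,"slot",mu.round(1),"yaw",np.degrees(np.arctan2(V[1,1],V[0,1])).round(1)%180,np.sqrt(e).round(2))
E
```

```text
Tbox [642.7 130.5] [139.  180.5] 18.9
Tpanel [522.5  88.8] [ 69.8 139.6] 18.91
Tstand [ 573.9 -286.1] [ 44.3 130. ] 7.38
Thand [ 565.6 -246.4] [23.7 25.8] 13.94
Sbox [610.6 120.9] [212.8 187.6] 19.16
Spanel [540.2  95.5] [122.5 145.9] 18.66
Sstand [ 570.7 -286.3] [ 50.8 134.9] 7.18
Shand [ 564.5 -250.6] [31.5 26.6] 10.67
T gray range 21.0 [ 96. 116. 149. 158.]
T disc [614.5 120.8] [41.7 40.6]
T slot [613.9 120.9] yaw 14.599999999999994 [1.65 4.01]
S gray range 20.0 [ 62.  98. 130. 136.]
S disc [614.5 124.8] [41.4 40. ]
S slot [614.  124.6] yaw 13.5 [1.46 4.06]
```

Emit:
play_rows([
  [0, 0, 0, 0, 0, 0, -0.124],
  [0, 0, 0, 0, 0, 0, -0.124],
  [0, 0, 0, 0, 0, 0, -0.124],
  [0, 0, 0, 0, 0, 0, -0.124],
  [0, 0, 0, 0, 0, 0, -0.124],
], squeeze=20)

```text
time_s: 0.6
tcp_pos: [0.157, 0.5268, 0.1922]
orientation: [-0.0, -0.167, 0.986, -0.0]
contact_force: [0.9, -0.2, 0.2]
finger_gap: 0.0573
gripper_force: 0.0
```

Emit:
play_rows([
  [0, -0.011, -0.044, 0, 0, 0, 0],
  [0, -0.011, -0.044, 0, 0, 0, 0],
  [0, -0.011, -0.044, 0, 0, 0, 0],
  [0, -0.011, -0.044, 0, 0, 0, 0],
  [0, -0.011, -0.044, 0, 0, 0, 0],
  [0, -0.011, -0.044, 0, 0, 0, 0],
  [0, -0.011, -0.044, 0, 0, 0, 0],
  [0, -0.011, -0.044, 0, 0, 0, 0],
  [0, -0.011, -0.044, 0, 0, 0, 0],
  [0, -0.011, -0.044, 0, 0, 0, 0],
  [0, -0.011, -0.044, 0, 0, 0, 0],
  [0, -0.011, -0.044, 0, 0, 0, 0],
])

```text
time_s: 1.8
tcp_pos: [0.4536, 0.0686, 0.1925]
orientation: [-0.0, -0.164, 0.986, 0.0]
contact_force: [0.4, 0.8, -0.6]
finger_gap: 0.0461
gripper_force: 0.0
```

```bash
cat >> h.py <<'E'
def tool(target,yaw=None):
    from scipy.spatial.transform import Rotation as R
    s=arm.read_state(); q=s["orientation"]; r=R.from_quat([q[1],q[2],q[3],q[0]])
    M=r.as_matrix(); psi=np.degrees(np.arctan2(M[1,0],M[0,0]))
    print("tcp",s["tcp_pos"].round(4),"yaw",psi.round(2),"tilt",M[:,2].round(4),"t",s["time_s"],"F",s["contact_force"].round(1),"gap",round(s["finger_gap"],4),"j",s["joints"].round(2))
    if target is not None: print("tool shift mm",((np.array(target)-s["tcp_pos"])@M*1000).round(1))
E
python3 -c "
from h import *
tool([.4533,.0654,.19]);tool([.4533,.0654,.025])"
```

```text
tcp [0.4536 0.0686 0.1925] yaw -161.1 tilt [-3.e-04  2.e-04 -1.e+00] t 1.8 F [ 0.4  0.8 -0.6] gap 0.0461 j [-0.09  0.09  1.74  0.    1.31 -1.99]
tool shift mm [ 1.4 -2.9  2.5]
tcp [0.4536 0.0686 0.1925] yaw -161.1 tilt [-3.e-04  2.e-04 -1.e+00] t 1.8 F [ 0.4  0.8 -0.6] gap 0.0461 j [-0.09  0.09  1.74  0.    1.31 -1.99]
tool shift mm [  1.3  -3.  167.5]
```

Emit:
play_rows([
  [0, 0.002, 0, 0.04, 0, 0, 0],
  [0, 0, 0, 0.04, 0, 0, 0],
  [0, 0, 0, 0.04, 0, 0, 0],
  [0, 0, 0, 0.03, 0, 0, 0],
  [0, 0, 0, 0.015, 0, 0, 0],
  [0, 0, 0, 0, 0, 0, 0],
  [0, 0, 0, 0, 0, 0, 0],
])

```text
time_s: 2.5
tcp_pos: [0.4513, 0.0697, 0.0277]
orientation: [-0.0, -0.164, 0.986, 0.0]
contact_force: [0.1, -0.3, 0.3]
finger_gap: 0.0465
gripper_force: 0.0
```

Emit:
play_rows([
  [0, -0.006, 0, 0, 0, 0, 0],
  [0, -0.006, 0, 0, 0, 0, 0],
  [0, -0.006, 0, 0, 0, 0, 0],
  [0, -0.004, 0, 0, 0, 0, 0],
  [0, -0.002, 0, 0, 0, 0, 0],
  [0, 0, 0, 0, 0, 0, 0],
])

```text
time_s: 3.1
tcp_pos: [0.4743, 0.0777, 0.0277]
orientation: [0.0, -0.164, 0.986, -0.0]
contact_force: [0.2, -0.2, 0.7]
finger_gap: 0.0464
gripper_force: 0.0
```

```bash
python3 - <<'E'
from h import *
tool(None)
d=get_image("top"); cv2.imwrite("pics/p1.png",cv2.convertScaleAbs(cv2.resize(d["img"][180:300,210:370],(800,600),interpolation=cv2.INTER_CUBIC),alpha=1.5))
p=arm.read_state()["tcp_pos"][:2]*1000; print("u,v",p@[.946,.324],p@[-.324,.946])
E
```

```text
tcp [0.4743 0.0777 0.0277] yaw -161.07 tilt [ 2.e-04 -0.e+00 -1.e+00] t 3.1 F [ 0.2 -0.2  0.7] gap 0.0464 j [-0.07  0.32  1.91 -0.    0.91 -1.97]
u,v 473.5374757393653 -80.14810351807733
```

View pics/p1.png

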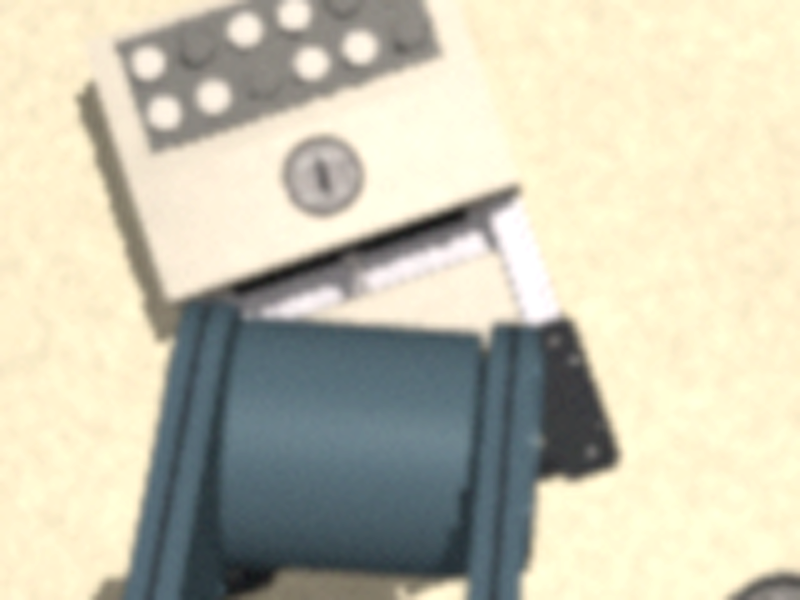

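Emit:
play_rows([
  [0, -0.001, -0.004, 0, 0, 0, 0],
  [0, -0.002, 0, 0, 0, 0, 0],
  [0, -0.002, 0, 0, 0, 0, 0],
  [0, -0.002, 0, 0, 0, 0, 0],
  [0, -0.002, 0, 0, 0, 0, 0],
  [0, -0.002, 0, 0, 0, 0, 0],
])

```text
time_s: 3.75
tcp_pos: [0.4854, 0.0774, 0.0275]
orientation: [-0.0, -0.164, 0.986, 0.0]
contact_force: [-1.4, -0.1, 0.6]
finger_gap: 0.0464
gripper_force: 0.7
```

Emit:
play_rows([
  [0, -0.002, 0, 0, 0, 0, 0],
  [0, -0.002, 0, 0, 0, 0, 0],
  [0, -0.002, 0, 0, 0, 0, 0],
  [0, -0.002, 0, 0, 0, 0, 0],
  [0, -0.001, 0, 0, 0, 0, 0],
  [0, 0, 0, 0, 0, 0, 0],
])

```text
time_s: 4.35
tcp_pos: [0.4946, 0.0803, 0.0277]
orientation: [0.0, -0.164, 0.986, -0.0]
contact_force: [-1.0, 0.3, -0.8]
finger_gap: 0.0466
gripper_force: 0.3
```

```bash
cat >> h.py <<'E'
def gap(nm):
    "panel gap: bright->dark edge of box top and panel inner edge in top view, by depth height along u at free right part"
    d=get_image("top"); P=cloud(d).reshape(-1,3)*1000
    u=P[:,0]*.946+P[:,1]*.324; v=-P[:,0]*.324+P[:,1]*.946
    tab=np.array([.946,.324])
    # sample image along u lines at z=64
    for vv in (-140,-130,-120,-110,-100,-60):
        us=np.arange(535,605,1.0); X=us*.946-.324*vv; Y=us*.324+.946*vv
        E=np.linalg.inv(d["extrinsics"]); rv=cv2.Rodrigues(E[:3,:3])[0]
        q=cv2.projectPoints(np.c_[X,Y,us*0+64]/1000,rv,E[:3,3],d["intrinsics"],np.array(d["distortion"]))[0].reshape(-1,2).astype(np.float32)
        g=cv2.remap(cv2.cvtColor(d["img"],cv2.COLOR_BGR2GRAY),q[:,0],q[:,1],cv2.INTER_LINEAR).ravel()
        print(vv,g[::3])
    return d
E
python3 - <<'E'
from h import *
tool(None)
p=arm.read_state()["tcp_pos"][:2]*1000; print("u,v",p@[.946,.324],p@[-.324,.946])
gap("")
E
```

```text
tcp [0.4946 0.0803 0.0277] yaw -161.08 tilt [ 5.e-04  1.e-04 -1.e+00] t 4.35 F [-1.   0.3 -0.8] gap 0.0466 j [-0.06  0.35  1.86  0.    0.93 -1.96]
u,v 493.9299146251891 -84.28128183778898
-140 [ 67  66  68  75  82 102 133 157 165 167 167 166 156 119  67  22  45 111
 157 171 172 172 170 172]
-130 [ 59  62  64  63  61  59  71 111 150 164 167 167 154 116  66  30  50 117
 163 174 174 173 172 171]
-120 [ 70  69  67  65  64  61  58  60  95 144 163 165 153 116  64  29  48 113
 161 171 171 173 173 173]
-110 [ 70  71  69  68  67  65  62  60  59  77 123 153 152 116  62  26  47 113
 160 172 174 172 173 171]
-100 [ 72  71  71  69  69  67  66  64  61  59  64 101 131 108  62  28  46 113
 159 171 172 173 172 163]
-60 [ 82  79  78  76  74  73  72  71  70  68  68  66  64  63  60  57  66 114
 158 169 169 169 169 169]
```

Emit:
play_rows([
  [0, -0.002, 0, 0, 0, 0, 0],
  [0, -0.002, 0, 0, 0, 0, 0],
  [0, -0.001, 0, 0, 0, 0, 0],
  [0, -0.001, 0, 0, 0, 0, 0],
  [0, 0, 0, 0, 0, 0, 0],
])

```text
time_s: 4.9
tcp_pos: [0.5001, 0.0822, 0.0277]
orientation: [0.0, -0.164, 0.986, 0.0]
contact_force: [-1.1, 0.3, 0.3]
finger_gap: 0.0467
gripper_force: 0.5
```

```bash
python3 - <<'E'
from h import *
p=arm.read_state()["tcp_pos"][:2]*1000; print("u,v",p@[.946,.324],p@[-.324,.946])
gap("")
E
```

```text
u,v 499.76123378135844 -84.23496569618403
-140 [ 64  67  69  67  68  65  68  87 112 142 160 166 167 167 155 107  64 112
 157 172 173 172 171 171]
-130 [ 46  49  54  58  63  62  62  61  59  74 125 159 166 166 152 105  66 118
 162 174 175 173 171 171]
-120 [ 73  72  71  70  68  67  66  65  61  59  66 102 145 163 151 102  69 113
 161 172 173 172 173 172]
-110 [ 74  73  73  72  70  69  68  66  64  62  60  61  84 126 145 106  65 112
 159 172 173 174 173 171]
-100 [ 77  74  73  73  72  70  70  69  67  65  63  61  59  69  92  82  60 114
 159 171 173 174 172 164]
-60 [ 84  84  83  82  81  78  75  75  73  72  71  70  69  69  66  65  62  61
  61  93 143 165 169 169]
```

Emit:
play_rows([
  [0, -0.001, 0, 0, 0, 0, 0],
])

```text
time_s: 5.05
tcp_pos: [0.5007, 0.0825, 0.0276]
orientation: [-0.0, -0.164, 0.986, -0.0]
contact_force: [-2.4, -1.6, 0.6]
finger_gap: 0.0463
gripper_force: 0.9
```

Emit:
play_rows([
  [0, -0.001, 0, 0, 0, 0, 0],
])

```text
time_s: 5.15
tcp_pos: [0.5017, 0.0828, 0.0277]
orientation: [-0.0, -0.164, 0.986, -0.0]
contact_force: [-0.5, -0.1, 0.4]
finger_gap: 0.0467
gripper_force: 0.8
```

Emit:
play_rows([
  [0, -0.001, 0, 0, 0, 0, 0],
  [0, 0, 0, 0, 0, 0, 0],
])

```text
time_s: 5.35
tcp_pos: [0.5024, 0.0831, 0.0275]
orientation: [-0.0, -0.164, 0.986, -0.0]
contact_force: [-2.9, -1.4, 1.5]
finger_gap: 0.0464
gripper_force: 1.5
```

Emit:
play_rows([
  [0, 0, 0, 0, 0, 0, 0],
])

```text
time_s: 5.45
tcp_pos: [0.5024, 0.0831, 0.0275]
orientation: [-0.0, -0.164, 0.986, -0.0]
contact_force: [-3.3, -1.1, 1.0]
finger_gap: 0.0468
gripper_force: 1.6
```

Emit:
play_rows([
  [0, -0.001, 0, 0, 0, 0, 0],
  [0, 0, 0, 0, 0, 0, 0],
])

```text
time_s: 5.65
tcp_pos: [0.5029, 0.0833, 0.0275]
orientation: [-0.001, -0.164, 0.986, -0.0]
contact_force: [-4.8, -1.6, 0.7]
finger_gap: 0.0465
gripper_force: 2.4
```

Emit:
play_rows([
  [0, 0, 0, 0, 0, 0, 0],
])

```text
time_s: 5.75
tcp_pos: [0.5031, 0.0834, 0.0275]
orientation: [-0.001, -0.164, 0.986, 0.0]
contact_force: [-4.6, -2.3, 0.8]
finger_gap: 0.047
gripper_force: 2.4
```

```bash
python3 - <<'E'
from h import *
p=arm.read_state()["tcp_pos"][:2]*1000; print("u,v",p@[.946,.324],p@[-.324,.946])
gap("")
E
```

```text
u,v 502.94859574933076 -84.11759413078941
-140 [ 56  63  66  67  68  68  66  68  75  86 117 144 162 167 167 157 117 120
 158 171 172 172 171 171]
-130 [ 57  52  48  50  54  59  62  64  63  60  58  80 129 157 165 155 116 124
 163 174 175 174 173 172]
-120 [ 74  74  73  71  71  70  69  68  66  64  62  60  71 114 148 151 119 124
 161 172 173 173 173 172]
-110 [ 78  76  74  73  72  71  70  68  68  66  65  63  60  63  93 125 111 121
 159 172 173 173 172 172]
-100 [ 82  78  76  74  73  73  72  70  70  68  67  65  63  62  60  63  69 116
 158 171 173 173 172 163]
-60 [ 81  82  84  83  83  81  81  77  75  74  72  72  72  70  68  66  66  65
  62  60  68 110 153 169]
```

Emit:
play_rows([
  [0, 0.004, 0, 0, 0, 0, 0],
  [0, 0.015, 0, 0, 0, 0, 0],
  [0, 0.02, 0, -0.01, 0, 0, 0],
  [1, 0, 0, -0.04, 0, 0, 0.15],
  [1, 0, 0, -0.04, 0, 0, 0.15],
  [1, 0, 0, -0.04, 0, 0, 0.15],
  [1, 0, 0, -0.03, 0, 0, 0.15],
  [1, 0, 0, 0, 0, 0, 0.15],
  [1, 0, 0, 0, 0, 0, 0.15],
  [1, 0, 0, 0, 0, 0, 0.15],
  [1, 0, 0, 0, 0, 0, 0.15],
  [1, 0, 0, 0, 0, 0, 0.15],
])

```text
time_s: 7.0
tcp_pos: [0.4681, 0.0711, 0.1882]
orientation: [0.001, 0.491, 0.871, 0.001]
contact_force: [0.2, 0.4, -0.2]
finger_gap: 0.0929
gripper_force: 0.0
```

Emit:
play_rows([
  [1, 0, 0, 0, 0, 0, 0.15],
  [1, 0, 0, 0, 0, 0, 0.15],
  [1, 0, 0, 0, 0, 0, 0],
])

```text
time_s: 7.3
tcp_pos: [0.4679, 0.071, 0.1881]
orientation: [0.001, 0.614, 0.79, 0.001]
contact_force: [-0.1, -0.6, -0.1]
finger_gap: 0.0932
gripper_force: 0.0
```

```bash
python3 - <<'E'
from h import *
tool([.566,-.247,.2]); gap("")
E
```

```text
tcp [0.4679 0.071  0.1881] yaw 104.29 tilt [ 2.9e-03  5.0e-04 -1.0e+00] t 7.3 F [-0.1 -0.6 -0.1] gap 0.0932 j [-0.09  0.12  1.72  0.    1.3  -0.34]
tool shift mm [-332.4   16.6  -11.7]
-140 [165 164 164 164 164 165 165 165 164 163 164 165 165 166 165 150 104 116
 157 170 171 170 169 169]
-130 [160 164 164 164 164 165 165 165 166 165 165 165 165 165 163 143  99 120
 162 173 174 173 171 170]
-120 [ 70  73  71  65  63  58  56  51  46  52  48  52  51  46  49  47  45  44
  67 120 158 171 172 171]
-110 [ 52  46  42  40  38  31  22  27  37  38  40  40  39  45  56  52  40  38
  42  81 139 167 171 170]
-100 [ 58  53  49  45  39  37  38  39  39  39  40  39  40  38  37  39  43  60
  68  76 122 161 170 162]
-60 [ 69  66  65  64  61  60  58  54  49  42  39  38  37  39  38  37  38  41
  54  66  70 115 155 168]
```

Emit:
play_rows([
  [1, -0.0415, 0.002, 0, 0, 0, 0],
  [1, -0.0415, 0.002, 0, 0, 0, 0],
  [1, -0.0415, 0.002, 0, 0, 0, 0],
  [1, -0.0415, 0.002, 0, 0, 0, 0],
  [1, -0.0415, 0.002, 0, 0, 0, 0],
  [1, -0.0415, 0.002, 0, 0, 0, 0],
  [1, -0.0415, 0.002, 0, 0, 0, 0],
  [1, -0.0415, 0.002, 0, 0, 0, 0],
  [1, 0, 0, 0, 0, 0, 0],
  [1, 0, 0, 0, 0, 0, 0],
])

```text
time_s: 8.35
tcp_pos: [0.5648, -0.2476, 0.1871]
orientation: [-0.0, 0.613, 0.79, 0.0]
contact_force: [0.3, 0.7, 0.1]
finger_gap: 0.0933
gripper_force: 0.0
```

```bash
python3 - <<'E'
from h import *
tool([.566,-.247,.075])
d=get_image("side"); cv2.imwrite("pics/s1.png",cv2.convertScaleAbs(cv2.resize(d["img"][230:390,320:520],(800,600)),alpha=1.6))
E
```

```text
tcp [ 0.5648 -0.2476  0.1871] yaw 104.45 tilt [-0.e+00  7.e-04 -1.e+00] t 8.35 F [0.3 0.7 0.1] gap 0.0933 j [-0.59  0.38  1.37  0.    1.39 -0.85]
tool shift mm [  0.2   1.2 112.1]
```

View pics/s1.png

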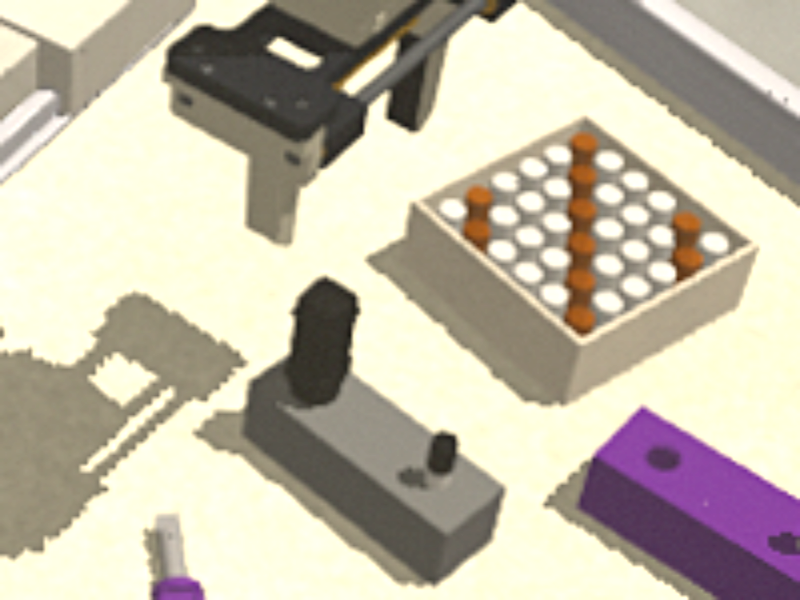

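The grey stand with the black driver is under the open fingers, at crop (325,340). The purple look-alike has toppled onto the bench (crop 170,560) without being touched: the arm stayed well above it. It isn't in the way, so I'll descend and grip.

Emit:
play_rows([
  [1, 0, 0.001, 0.04, 0, 0, 0],
  [1, 0, 0, 0.04, 0, 0, 0],
  [1, 0, 0, 0.032, 0, 0, 0],
  [1, 0, 0, 0, 0, 0, 0],
  [-1, 0, 0, 0, 0, 0, 0],
  [-1, 0, 0, 0, 0, 0, 0],
  [-1, 0, 0, 0, 0, 0, 0],
  [-1, 0, 0, 0, 0, 0, 0],
  [-1, 0, 0, 0, 0, 0, 0],
  [-1, 0, 0, 0, 0, 0, 0],
], squeeze=10)

```text
time_s: 9.4
tcp_pos: [0.5659, -0.2467, 0.0761]
orientation: [0.0, 0.613, 0.79, 0.0]
contact_force: [0.1, 0.3, -0.0]
finger_gap: 0.0497
gripper_force: 0.0
```

```bash
python3 - <<'E'
from h import *
tool(None); print(arm.read_state()["wrist_torque"], arm.read_state()["gripper_force"])
E
```

```text
tcp [ 0.5659 -0.2467  0.0761] yaw 104.38 tilt [ 6.e-04 -4.e-04 -1.e+00] t 9.4 F [ 0.1  0.3 -0. ] gap 0.0497 j [-0.59  0.47  1.52  0.    1.15 -0.84]
[-0.0558309   0.06665781  0.00475605] 0.0
```

Emit:
play_rows([
  [-1, 0, 0, 0, 0, 0, 0],
  [-1, 0, 0, 0, 0, 0, 0],
  [-1, 0, 0, 0, 0, 0, 0],
  [-1, 0, 0, 0, 0, 0, 0],
  [-1, 0, 0, 0, 0, 0, 0],
  [-1, 0, 0, 0, 0, 0, 0],
])

```text
time_s: 10.0
tcp_pos: [0.5659, -0.2465, 0.0756]
orientation: [0.0, 0.613, 0.79, 0.0]
contact_force: [0.5, -0.1, 0.5]
finger_gap: 0.0241
gripper_force: 10.0
```

```bash
python3 - <<'E'
from h import *
tool(None); print(arm.read_state()["wrist_torque"], arm.read_state()["gripper_force"])
E
```

```text
tcp [ 0.5659 -0.2465  0.0756] yaw 104.38 tilt [ 2.e-04 -0.e+00 -1.e+00] t 10.0 F [ 0.5 -0.1  0.5] gap 0.0241 j [-0.59  0.47  1.52  0.    1.15 -0.84]
[-0.05490338 -0.03668023 -0.02044473] 9.97123897075653
```

Emit:
play_rows([
  [-1, 0, 0, 0, 0, 0, 0],
  [-1, 0, 0, 0, 0, 0, 0],
  [-1, 0, 0, -0.01, 0, 0, 0],
  [-1, 0, 0, -0.02, 0, 0, 0],
  [-1, 0, 0, -0.03, 0, 0, 0],
  [-1, 0, 0, -0.03, 0, 0, 0],
  [-1, 0, 0, -0.03, 0, 0, 0],
  [-1, 0, 0, 0, 0, 0, 0],
], squeeze=40)

```text
time_s: 10.8
tcp_pos: [0.5676, -0.248, 0.2012]
orientation: [0.004, 0.613, 0.79, 0.0]
contact_force: [0.6, 0.0, -1.0]
finger_gap: 0.0236
gripper_force: 39.9
```

```bash
python3 - <<'E'
from h import *
tool(None)
d=get_image("side"); cv2.imwrite("pics/s2.png",cv2.convertScaleAbs(cv2.resize(d["img"][260:365,350:490],(800,600),interpolation=cv2.INTER_CUBIC),alpha=1.6))
E
```

```text
tcp [ 0.5676 -0.248   0.2012] yaw 104.39 tilt [ 0.0067 -0.0051 -1.    ] t 10.8 F [ 0.6  0.  -1. ] gap 0.0236 j [-0.59  0.37  1.35 -0.    1.41 -0.84]
```

View pics/s2.png

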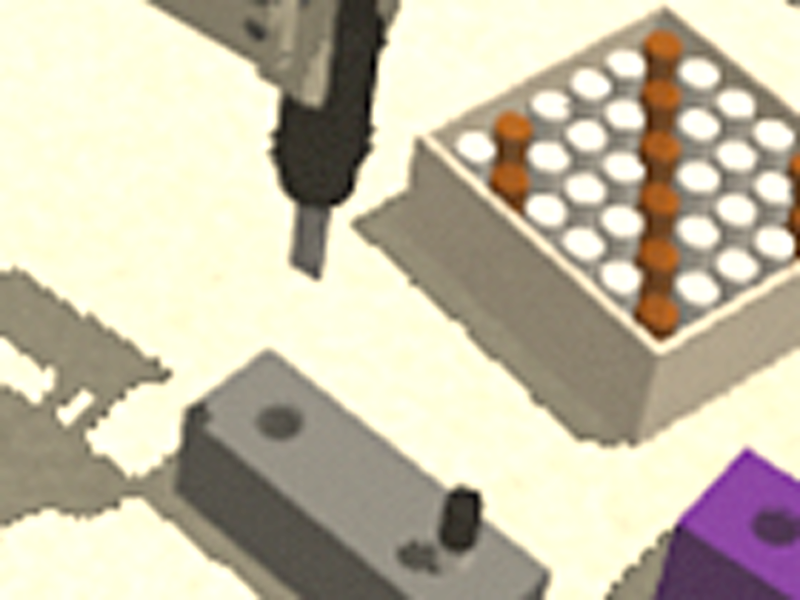

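Blade seen: its broad side runs along tool x, so the thin side is centred along tool y. I'll rotate by -90° and go over the cam.

Emit:
play_rows([
  [-1, 0, 0, 0, 0, 0, -0.1425],
  [-1, 0, 0, 0, 0, 0, -0.1425],
  [-1, 0, 0, 0, 0, 0, -0.1425],
  [-1, 0, 0, 0, 0, 0, -0.1425],
  [-1, 0, 0, 0, 0, 0, -0.1425],
  [-1, 0, 0, 0, 0, 0, -0.1425],
  [-1, 0, 0, 0, 0, 0, -0.1425],
  [-1, 0, 0, 0, 0, 0, -0.1425],
  [-1, 0, 0, 0, 0, 0, -0.1425],
  [-1, 0, 0, 0, 0, 0, -0.1425],
  [-1, 0, 0, 0, 0, 0, -0.1425],
])

```text
time_s: 11.95
tcp_pos: [0.5644, -0.2459, 0.1935]
orientation: [-0.002, -0.126, 0.992, 0.001]
contact_force: [0.3, -0.1, -1.3]
finger_gap: 0.0238
gripper_force: 39.9
```

Emit:
play_rows([
  [-1, -0.01, 0.025, 0, 0, 0, 0],
  [-1, -0.017, 0.043, 0, 0, 0, 0],
  [-1, -0.017, 0.043, 0, 0, 0, 0],
  [-1, -0.017, 0.043, 0, 0, 0, 0],
  [-1, -0.017, 0.043, 0, 0, 0, 0],
  [-1, -0.017, 0.043, 0, 0, 0, 0],
  [-1, -0.017, 0.043, 0, 0, 0, 0],
  [-1, -0.017, 0.043, 0, 0, 0, 0],
  [-1, -0.006, 0.02, 0.02, 0, 0, 0],
  [-1, 0, 0, 0.015, 0, 0, 0],
  [-1, 0, 0, 0, 0, 0, 0],
])

```text
time_s: 13.05
tcp_pos: [0.6086, 0.1229, 0.1563]
orientation: [-0.004, -0.125, 0.992, 0.0]
contact_force: [-0.5, -0.7, -2.0]
finger_gap: 0.0236
gripper_force: 39.9
```

```bash
python3 - <<'E'
from h import *
tool([.614,.1215,.151])
d=get_image("side"); np.save("/tmp/s3.npy",d,allow_pickle=True);cv2.imwrite("pics/s3.png",cv2.convertScaleAbs(cv2.resize(d["img"][175:250,270:370],(800,600),interpolation=cv2.INTER_CUBIC),alpha=1.5))
E
```

```text
tcp [0.6086 0.1229 0.1563] yaw -165.7 tilt [-8.5e-03 -6.0e-04 -1.0e+00] t 13.05 F [-0.5 -0.7 -2. ] gap 0.0236 j [ 0.02  0.42  1.4  -0.    1.33 -1.8 ]
tool shift mm [-5.  -2.7  5.3]
```

View pics/s3.png

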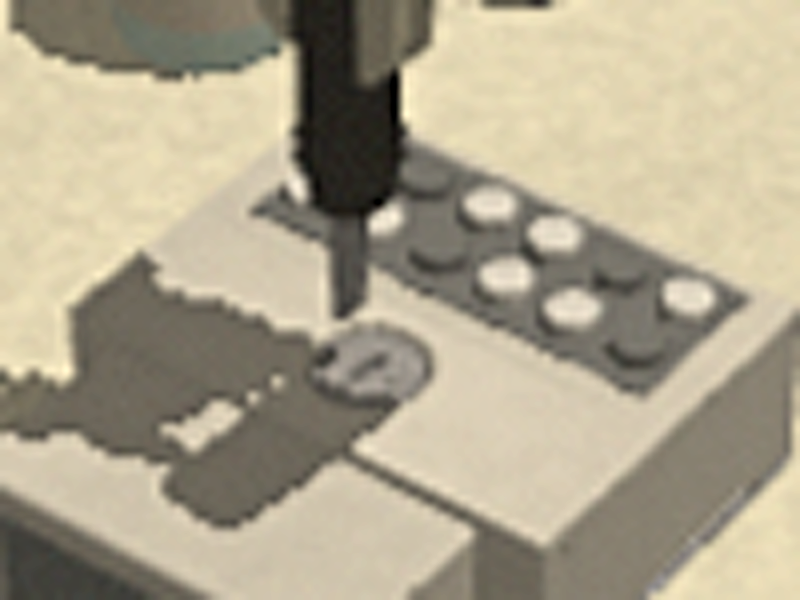

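```bash
python3 - <<'E'
from h import *
d=np.load("/tmp/s3.npy",allow_pickle=True).item()
print("tip",onz(d,[(313.5,214.3)],.1563-.0726)*1000,"slot",onz(d,[(316.3,220.7),(316.4,220.9)],.0635)*1000)
tool(None)
E
```

```text
tip [[609.06702852 126.21208083  83.7       ]] slot [[614.41794158 122.60653467  63.5       ]
 [614.20732827 121.85056526  63.5       ]]
tcp [0.6097 0.1221 0.158 ] yaw -165.77 tilt [-5.9e-03 -5.0e-04 -1.0e+00] t 13.1 F [-0.5 -0.1 -1.1] gap 0.024 j [ 0.02  0.41  1.4  -0.    1.34 -1.8 ]
```

Emit:
play_rows([
  [-1, 0, 0, 0, 0, 0, 0],
  [-1, 0, 0, 0, 0, 0, 0],
])

```text
time_s: 13.3
tcp_pos: [0.6123, 0.1212, 0.1613]
orientation: [0.001, -0.123, 0.992, -0.0]
contact_force: [0.1, -0.2, -1.1]
finger_gap: 0.0237
gripper_force: 39.9
```

```bash
python3 - <<'E'
from h import *
tool(None)
d=get_image("side"); tool(None); g=d["img"][195:232,296:336]; cv2.imwrite("pics/s4.png",cv2.convertScaleAbs(cv2.resize(g,(800,740)[:1]+(600,),interpolation=cv2.INTER_CUBIC),alpha=1.5)); np.save("/tmp/s4.npy",d,allow_pickle=True)
E
```

```text
tcp [0.6123 0.1212 0.1613] yaw -165.88 tilt [ 1.e-03 -1.e-04 -1.e+00] t 13.3 F [ 0.1 -0.2 -1.1] gap 0.0237 j [ 0.02  0.41  1.39 -0.    1.34 -1.8 ]
tcp [0.6123 0.1212 0.1615] yaw -165.88 tilt [ 1.3e-03 -1.0e-04 -1.0e+00] t 13.35 F [ 1.3 -1.1 -0.4] gap 0.0234 j [ 0.02  0.41  1.39 -0.    1.34 -1.8 ]
```

View pics/s4.png

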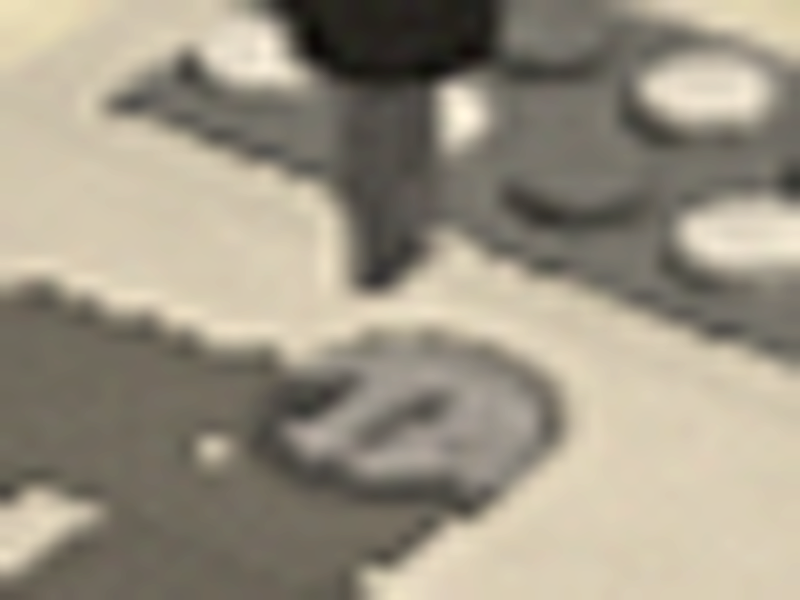

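```bash
python3 - <<'E'
from h import *
d=np.load("/tmp/s4.npy",allow_pickle=True).item()
f=lambda x,y:(296+x/20-.475,195+y*37/600-.47)
print("tip",onz(d,[f(393,265),f(362,290),f(425,243)],.0888)*1000,"\nslot",onz(d,[f(405,418),f(368,440),f(440,395)],.0635)*1000)
c=onz(d,[f(413,410)],.0635)*1000; print("disc",c); tool(None)
E
```

```text
tip [[616.12971097 129.48683043  88.8       ]
 [609.88833304 126.7657009   88.8       ]
 [622.12223073 131.57454025  88.8       ]] 
slot [[614.17560471 124.54406939  63.5       ]
 [607.70340628 122.86726828  63.5       ]
 [620.60895501 126.55890505  63.5       ]]
disc [[615.99127605 125.52934905  63.5       ]]
tcp [0.6123 0.1212 0.1615] yaw -165.88 tilt [ 1.3e-03 -1.0e-04 -1.0e+00] t 13.35 F [ 1.3 -1.1 -0.4] gap 0.0234 j [ 0.02  0.41  1.39 -0.    1.34 -1.8 ]
```

```bash
python3 - <<'E'
from h import *
d=np.load("/tmp/s4.npy",allow_pickle=True).item(); P=cloud(d)*1000
for v in range(194,214): print(v,[tuple(P[v,u].round(0).astype(int)) for u in range(312,320)])
print(P[220,312:322].round(0)); g=cv2.cvtColor(d["img"],cv2.COLOR_BGR2GRAY); print(g[200:217,308:324])
E
```

```text
194 [(np.int64(603), np.int64(121), np.int64(151)), (np.int64(602), np.int64(116), np.int64(154)), (np.int64(605), np.int64(116), np.int64(154)), (np.int64(607), np.int64(115), np.int64(153)), (np.int64(608), np.int64(112), np.int64(155)), (np.int64(612), np.int64(114), np.int64(152)), (np.int64(615), np.int64(114), np.int64(150)), (np.int64(616), np.int64(112), np.int64(151))]
195 [(np.int64(604), np.int64(122), np.int64(147)), (np.int64(603), np.int64(117), np.int64(151)), (np.int64(605), np.int64(115), np.int64(151)), (np.int64(49), np.int64(-752), np.int64(955)), (np.int64(607), np.int64(111), np.int64(153)), (np.int64(611), np.int64(113), np.int64(150)), (np.int64(615), np.int64(115), np.int64(147)), (np.int64(615), np.int64(110), np.int64(150))]
196 [(np.int64(603), np.int64(121), np.int64(145)), (np.int64(604), np.int64(118), np.int64(147)), (np.int64(603), np.int64(114), np.int64(150)), (np.int64(603), np.int64(109), np.int64(153)), (np.int64(607), np.int64(111), np.int64(150)), (np.int64(611), np.int64(113), np.int64(147)), (np.int64(615), np.int64(115), np.int64(144)), (np.
[... 7076 characters left out ...]
  60  75  78  79  58  67  77]
 [130 129 134 138 111  62  48  53  60  62  74  77  79  48  42  56]
 [131 132 129 133 136  79  48  53  58  63  73  75  77  71  45  34]
 [135 134 133 132 139  90  49  52  52  85 108  82  71  80  73  71]
 [137 138 137 136 143  95  51  48  42  85 126 127  82  66  73  77]
 [137 138 137 138 145  95  49  39  73 116 135 139 124 121  79  57]
 [137 135 138 137 142 100  48  65 121 138 134 132 134 137 122 117]
 [136 136 138 137 138 129 121 128 140 143 137 135 133 133 134 136]
 [138 138 138 136 139 141 144 145 145 146 144 143 140 137 134 132]
 [143 143 141 140 141 136 105 110 114  99 114 130 139 144 139 136]
 [ 99  95 135 130 109  97  85  94  97  85  91  90  91 121 137 140]]
```

Emit:
play_rows([
  [-1, 0, -0.0008, 0.01, 0, 0, 0],
  [-1, 0, 0, 0.01, 0, 0, 0],
  [-1, 0, 0, 0.002, 0, 0, 0],
  [-1, 0, 0, 0, 0, 0, 0],
  [-1, 0, 0, 0, 0, 0, 0],
])

```text
time_s: 13.85
tcp_pos: [0.612, 0.1212, 0.1386]
orientation: [-0.0, -0.124, 0.992, -0.0]
contact_force: [-0.3, -1.1, -0.9]
finger_gap: 0.0239
gripper_force: 39.9
```

```bash
python3 - <<'E'
from h import *
tool(None)
E
```

```text
tcp [0.612  0.1212 0.1386] yaw -165.81 tilt [-1.e-04 -0.e+00 -1.e+00] t 13.85 F [-0.3 -1.1 -0.9] gap 0.0239 j [ 0.02  0.43  1.43 -0.    1.29 -1.8 ]
```

Emit:
play_rows([
  [-1, 0, 0, 0.001, 0, 0, 0],
  [-1, 0, 0, 0.001, 0, 0, 0],
  [-1, 0, 0, 0, 0, 0, 0],
])

```text
time_s: 14.15
tcp_pos: [0.612, 0.1213, 0.1367]
orientation: [0.0, -0.124, 0.992, -0.0]
contact_force: [0.0, -0.6, -1.3]
finger_gap: 0.0234
gripper_force: 39.9
```

Emit:
play_rows([
  [-1, 0, 0, 0.001, 0, 0, 0],
  [-1, 0, 0, 0, 0, 0, 0],
])

```text
time_s: 14.35
tcp_pos: [0.6122, 0.1213, 0.136]
orientation: [0.0, -0.124, 0.992, -0.0]
contact_force: [-1.0, -0.1, -0.4]
finger_gap: 0.0239
gripper_force: 39.9
```

Emit:
play_rows([
  [-1, 0, 0, 0.001, 0, 0, 0],
  [-1, 0, 0, 0, 0, 0, 0],
])

```text
time_s: 14.55
tcp_pos: [0.6124, 0.1213, 0.1358]
orientation: [0.001, -0.124, 0.992, -0.0]
contact_force: [-1.1, 0.2, 4.4]
finger_gap: 0.0235
gripper_force: 39.9
```

Emit:
play_rows([
  [-1, 0, 0, 0.001, 0, 0, 0],
  [-1, 0, 0, 0, 0, 0, 0],
])

```text
time_s: 14.75
tcp_pos: [0.6127, 0.1213, 0.1356]
orientation: [0.001, -0.124, 0.992, -0.0]
contact_force: [-2.1, -0.1, 8.7]
finger_gap: 0.024
gripper_force: 40.0
```

```bash
python3 - <<'E'
from h import *
tool(None)
d=get_image("side"); g=cv2.cvtColor(d["img"],cv2.COLOR_BGR2GRAY); np.save("/tmp/s5.npy",d,allow_pickle=True)
a=d["img"][204:234,298:338]; cv2.imwrite("pics/s5.png",cv2.convertScaleAbs(cv2.resize(a,(800,600),interpolation=cv2.INTER_CUBIC),alpha=1.5))
print(onz(d,[(315,220),(316,220),(315,221)],.0635)*1000)
E
```

```text
tcp [0.6127 0.1213 0.1356] yaw -165.8 tilt [ 2.6e-03  2.0e-04 -1.0e+00] t 14.75 F [-2.1 -0.1  8.7] gap 0.024 j [ 0.02  0.43  1.43  0.    1.28 -1.8 ]
[[613.25418454 126.55723792  63.5       ]
 [615.256505   125.18868315  63.5       ]
 [611.20436834 123.45322968  63.5       ]]
```

View pics/s5.png

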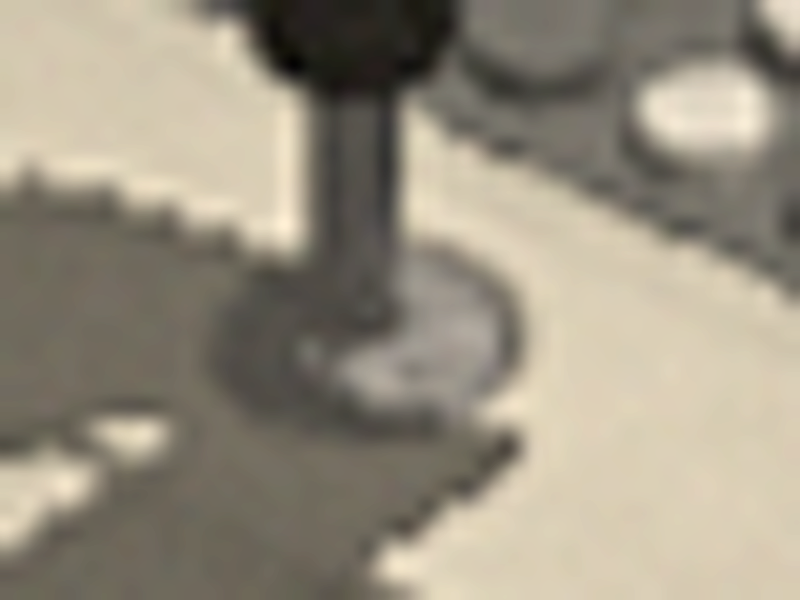

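The blade rests on the disc close to the slot, at about (363,335) in the crop, a touch beyond the slot line on the +y side. I'll slide it lightly toward -y until it drops in.

Emit:
play_rows([
  [-1, 0, -0.0006, 0, 0, 0, 0],
  [-1, 0, -0.0006, 0, 0, 0, 0],
  [-1, 0, 0, 0, 0, 0, 0],
])

```text
time_s: 15.1
tcp_pos: [0.6128, 0.1209, 0.1356]
orientation: [0.001, -0.124, 0.992, 0.001]
contact_force: [-1.7, 2.6, 8.7]
finger_gap: 0.0236
gripper_force: 40.0
```

Emit:
play_rows([
  [-1, 0, -0.0006, 0, 0, 0, 0],
  [-1, 0, -0.0006, 0, 0, 0, 0],
  [-1, 0, 0, 0, 0, 0, 0],
])

```text
time_s: 15.4
tcp_pos: [0.6129, 0.1205, 0.1356]
orientation: [0.001, -0.124, 0.992, 0.001]
contact_force: [-2.1, 3.1, 8.2]
finger_gap: 0.0236
gripper_force: 40.0
```

Emit:
play_rows([
  [-1, 0, -0.0006, 0, 0, 0, 0],
  [-1, 0, -0.0006, 0, 0, 0, 0],
  [-1, 0, 0, 0, 0, 0, 0],
])

```text
time_s: 15.7
tcp_pos: [0.6132, 0.1184, 0.1346]
orientation: [0.001, -0.124, 0.992, 0.0]
contact_force: [0.4, 0.5, -1.1]
finger_gap: 0.0236
gripper_force: 39.9
```

Emit:
play_rows([
  [-1, 0, 0, 0.001, 0, 0, 0],
  [-1, 0, 0, 0.001, 0, 0, 0],
  [-1, 0, 0, 0, 0, 0, 0],
])

```text
time_s: 16.0
tcp_pos: [0.6125, 0.1178, 0.1309]
orientation: [-0.001, -0.123, 0.992, 0.0]
contact_force: [-0.3, 1.4, -1.5]
finger_gap: 0.0233
gripper_force: 39.9
```

Emit:
play_rows([
  [-1, 0, 0, 0.001, 0, 0, 0],
  [-1, 0, 0, 0.001, 0, 0, 0],
  [-1, 0, 0, 0, 0, 0, 0],
])

```text
time_s: 16.3
tcp_pos: [0.6127, 0.1178, 0.1293]
orientation: [-0.0, -0.124, 0.992, 0.0]
contact_force: [-0.3, 1.1, -1.9]
finger_gap: 0.0234
gripper_force: 39.9
```

```bash
python3 - <<'E'
from h import *
tool(None); print(arm.read_state()["wrist_torque"])
E
```

```text
tcp [0.6127 0.1178 0.1293] yaw -165.81 tilt [-5.e-04  1.e-04 -1.e+00] t 16.3 F [-0.3  1.1 -1.9] gap 0.0234 j [ 0.01  0.44  1.44  0.    1.27 -1.81]
[ 0.38408084  0.02093562 -0.05384686]
```

Emit:
play_rows([
  [-1, 0, 0, 0, 0, 0, 0.06],
  [-1, 0, 0, 0, 0, 0, 0.06],
  [-1, 0, 0, 0, 0, 0, 0.06],
  [-1, 0, 0, 0, 0, 0, 0.06],
  [-1, 0, 0, 0, 0, 0, 0.06],
  [-1, 0, 0, 0, 0, 0, 0],
])

```text
time_s: 16.9
tcp_pos: [0.6126, 0.1186, 0.1294]
orientation: [-0.0, 0.026, 1.0, 0.001]
contact_force: [-0.8, 3.9, -2.6]
finger_gap: 0.0233
gripper_force: 40.0
```

```bash
python3 - <<'E'
from h import *
tool(None); print(arm.read_state()["wrist_torque"])
E
```

```text
tcp [0.6126 0.1186 0.1294] yaw 176.98 tilt [-5.0e-04  1.3e-03 -1.0e+00] t 16.9 F [-0.8  3.9 -2.6] gap 0.0233 j [ 0.01  0.44  1.44  0.    1.27 -1.51]
[1.11470651 0.027971   0.06927344]
```

Emit:
play_rows([
  [-1, 0, 0, 0, 0, 0, 0.06],
  [-1, 0, 0, 0, 0, 0, 0.06],
  [-1, 0, 0, 0, 0, 0, 0.06],
  [-1, 0, 0, 0, 0, 0, 0.06],
  [-1, 0, 0, 0, 0, 0, 0.06],
  [-1, 0, 0, 0, 0, 0, 0],
])

```text
time_s: 17.5
tcp_pos: [0.6128, 0.1186, 0.1294]
orientation: [-0.0, 0.175, 0.985, 0.001]
contact_force: [-0.7, 5.4, -2.8]
finger_gap: 0.0235
gripper_force: 40.0
```

```bash
python3 - <<'E'
from h import *
tool(None); print(arm.read_state()["wrist_torque"])
E
```

```text
tcp [0.6128 0.1186 0.1294] yaw 159.88 tilt [-2.0e-04  1.3e-03 -1.0e+00] t 17.5 F [-0.7  5.4 -2.8] gap 0.0235 j [ 0.01  0.44  1.44  0.    1.27 -1.21]
[ 1.32686969 -0.03612036 -0.01684059]
```

Emit:
play_rows([
  [-1, 0.0004, 0.0012, 0, 0, 0, 0.06],
  [-1, 0, 0, 0, 0, 0, 0.06],
  [-1, 0, 0, 0, 0, 0, 0.06],
  [-1, 0, 0, 0, 0, 0, 0.06],
  [-1, 0, 0, 0, 0, 0, 0.06],
  [-1, 0, 0, 0, 0, 0, 0],
])

```text
time_s: 18.1
tcp_pos: [0.6128, 0.1191, 0.1294]
orientation: [-0.0, 0.319, 0.948, -0.0]
contact_force: [0.4, 3.3, -3.5]
finger_gap: 0.0238
gripper_force: 40.0
```

```bash
python3 - <<'E'
from h import *
tool(None); print(arm.read_state()["wrist_torque"])
E
```

```text
tcp [0.6128 0.1191 0.1294] yaw 142.74 tilt [-4.e-04  1.e-04 -1.e+00] t 18.1 F [ 0.4  3.3 -3.5] gap 0.0238 j [ 0.01  0.44  1.44  0.    1.27 -0.91]
[ 0.87186546 -0.03873093  0.11388417]
```

Emit:
play_rows([
  [-1, 0, 0, 0, 0, 0, 0.06],
  [-1, 0, 0, 0, 0, 0, 0.06],
  [-1, 0, 0, 0, 0, 0, 0.06],
  [-1, 0, 0, 0, 0, 0, 0],
])

```text
time_s: 18.5
tcp_pos: [0.6128, 0.119, 0.1294]
orientation: [-0.0, 0.403, 0.915, -0.0]
contact_force: [0.6, 3.9, -2.9]
finger_gap: 0.0239
gripper_force: 40.0
```

```bash
python3 - <<'E'
from h import *
tool(None); print(arm.read_state()["wrist_torque"]); gap("")
E
```

```text
tcp [0.6128 0.119  0.1294] yaw 132.46 tilt [-3.e-04  1.e-04 -1.e+00] t 18.5 F [ 0.6  3.9 -2.9] gap 0.0239 j [ 0.01  0.44  1.44  0.    1.27 -0.73]
[ 0.92358574 -0.00732426  0.10139067]
-140 [174 174 173 173 174 174 174 173 158 113  67  52  45  42  43  52  49  43
  43  43  45  67 120 153]
-130 [174 173 173 173 173 173 166 134  82  49  43  43  44  43  43  42  42  42
  42  42  42  44  48  56]
-120 [172 171 171 171 168 153 107  56  41  42  43  44  43  44  43  44  43  43
  45  73 120 135 114  76]
-110 [169 169 170 168 142  91  51  42  41  42  42  42  42  41  42  39  40  40
  40  43  44  49  55  62]
-100 [166 160 145 110  63  46  42  40  40  43  45  46  50  56  65  73  77  79
  80  81  81  80  79  78]
-60 [ 81  80  79  76  76  84 110 129 110  89  85  85  85  84  85  82  74  73
  77  61  40  24  18  26]
```

Emit:
play_rows([
  [-1, 0.0006, 0.0005, 0, 0, 0, 0.05],
  [-1, 0, 0, 0, 0, 0, 0.05],
  [-1, 0, 0, 0, 0, 0, 0.05],
  [-1, 0, 0, 0, 0, 0, 0],
])

```text
time_s: 18.95
tcp_pos: [0.6127, 0.1195, 0.1294]
orientation: [-0.0, 0.471, 0.882, -0.0]
contact_force: [0.5, 2.0, -3.0]
finger_gap: 0.0238
gripper_force: 39.9
```

```bash
python3 - <<'E'
from h import *
tool(None); print(arm.read_state()["wrist_torque"])
E
```

```text
tcp [0.6127 0.1195 0.1294] yaw 123.86 tilt [-5.e-04 -5.e-04 -1.e+00] t 18.95 F [ 0.5  2.  -3. ] gap 0.0238 j [ 0.01  0.44  1.44 -0.    1.27 -0.58]
[0.62421342 0.04628657 0.12170852]
```

Emit:
play_rows([
  [-1, 0, 0, 0, 0, 0, 0.05],
  [-1, 0, 0, 0, 0, 0, 0.05],
  [-1, 0, 0, 0, 0, 0, 0],
])

```text
time_s: 19.25
tcp_pos: [0.6127, 0.1196, 0.1294]
orientation: [-0.0, 0.514, 0.858, -0.0]
contact_force: [0.5, 3.1, -3.9]
finger_gap: 0.0235
gripper_force: 39.9
```

```bash
python3 - <<'E'
from h import *
tool(None); print(arm.read_state()["wrist_torque"])
E
```

```text
tcp [0.6127 0.1196 0.1294] yaw 118.14 tilt [-6.e-04 -4.e-04 -1.e+00] t 19.25 F [ 0.5  3.1 -3.9] gap 0.0235 j [ 0.01  0.44  1.44 -0.    1.27 -0.48]
[0.56494097 0.04878602 0.09977751]
```

Emit:
play_rows([
  [-1, 0, 0, 0, 0, 0, 0.05],
  [-1, 0, 0, 0, 0, 0, 0],
])

```text
time_s: 19.45
tcp_pos: [0.6127, 0.1196, 0.1295]
orientation: [-0.0, 0.535, 0.845, -0.0]
contact_force: [-0.2, 2.1, -3.9]
finger_gap: 0.0239
gripper_force: 39.9
```

```bash
python3 - <<'E'
from h import *
tool(None); print(arm.read_state()["wrist_torque"])
E
```

```text
tcp [0.6127 0.1196 0.1295] yaw 115.27 tilt [-5.e-04 -3.e-04 -1.e+00] t 19.45 F [-0.2  2.1 -3.9] gap 0.0239 j [ 0.01  0.44  1.44 -0.    1.27 -0.43]
[0.50407791 0.08364273 0.1203603 ]
```

Emit:
play_rows([
  [-1, 0, 0, 0, 0, 0, 0.05],
  [-1, 0, 0, 0, 0, 0, 0],
])

```text
time_s: 19.65
tcp_pos: [0.6126, 0.1197, 0.1294]
orientation: [-0.0, 0.556, 0.831, -0.0]
contact_force: [-0.5, 2.4, -4.6]
finger_gap: 0.0236
gripper_force: 39.9
```

```bash
python3 - <<'E'
from h import *
tool(None); print(arm.read_state()["wrist_torque"])
E
```

```text
tcp [0.6126 0.1197 0.1294] yaw 112.4 tilt [-6.e-04 -2.e-04 -1.e+00] t 19.65 F [-0.5  2.4 -4.6] gap 0.0236 j [ 0.01  0.44  1.44 -0.    1.27 -0.38]
[0.5062512  0.13233524 0.14197476]
```

Emit:
play_rows([
  [-1, 0, 0, 0, 0, 0, 0.04],
  [-1, 0, 0, 0, 0, 0, 0],
])

```text
time_s: 19.85
tcp_pos: [0.6127, 0.1197, 0.1295]
orientation: [-0.0, 0.573, 0.82, -0.0]
contact_force: [0.4, 2.8, -4.3]
finger_gap: 0.0237
gripper_force: 39.9
```

```bash
python3 - <<'E'
from h import *
tool(None); print(arm.read_state()["wrist_torque"])
E
```

```text
tcp [0.6127 0.1197 0.1295] yaw 110.12 tilt [-4.e-04 -2.e-04 -1.e+00] t 19.85 F [ 0.4  2.8 -4.3] gap 0.0237 j [ 0.01  0.44  1.44 -0.    1.27 -0.34]
[0.48609115 0.12014189 0.16804647]
```

Emit:
play_rows([
  [-1, 0, 0, 0, 0, 0, 0.03],
  [-1, 0, 0, 0, 0, 0, 0],
])

```text
time_s: 20.05
tcp_pos: [0.6127, 0.1197, 0.1294]
orientation: [-0.0, 0.585, 0.811, -0.0]
contact_force: [-0.6, 1.9, -5.9]
finger_gap: 0.0235
gripper_force: 39.9
```

```bash
python3 - <<'E'
from h import *
tool(None); print(arm.read_state()["wrist_torque"])
E
```

```text
tcp [0.6127 0.1197 0.1294] yaw 108.39 tilt [-5.e-04 -2.e-04 -1.e+00] t 20.05 F [-0.6  1.9 -5.9] gap 0.0235 j [ 0.01  0.44  1.44 -0.    1.27 -0.31]
[0.48975547 0.08588508 0.12449964]
```

Emit:
play_rows([
  [-1, 0, 0, 0, 0, 0, 0.03],
  [-1, 0, 0, 0, 0, 0, 0],
])

```text
time_s: 20.25
tcp_pos: [0.6127, 0.1197, 0.1295]
orientation: [-0.0, 0.597, 0.802, -0.0]
contact_force: [-0.4, 1.7, -4.9]
finger_gap: 0.0235
gripper_force: 39.9
```

```bash
python3 - <<'E'
from h import *
tool(None); print(arm.read_state()["wrist_torque"])
E
```

```text
tcp [0.6127 0.1197 0.1295] yaw 106.66 tilt [-5.e-04 -2.e-04 -1.e+00] t 20.25 F [-0.4  1.7 -4.9] gap 0.0235 j [ 0.01  0.44  1.44 -0.    1.27 -0.28]
[0.50263673 0.13276216 0.17170717]
```

Emit:
play_rows([
  [-1, 0, 0, 0, 0, 0, 0.03],
  [-1, 0, 0, 0, 0, 0, 0],
])

```text
time_s: 20.45
tcp_pos: [0.6127, 0.1198, 0.1294]
orientation: [-0.0, 0.609, 0.793, -0.0]
contact_force: [-0.2, 2.0, -7.2]
finger_gap: 0.0241
gripper_force: 39.9
```

```bash
python3 - <<'E'
from h import *
tool(None); print(arm.read_state()["wrist_torque"])
E
```

```text
tcp [0.6127 0.1198 0.1294] yaw 104.92 tilt [-5.e-04 -1.e-04 -1.e+00] t 20.45 F [-0.2  2.  -7.2] gap 0.0241 j [ 0.01  0.44  1.44 -0.    1.27 -0.25]
[0.52226376 0.14821322 0.20604375]
```

Emit:
play_rows([
  [-1, 0, 0, 0, 0, 0, 0.03],
  [-1, 0, 0, 0, 0, 0, 0],
])

```text
time_s: 20.65
tcp_pos: [0.6127, 0.1198, 0.1295]
orientation: [-0.0, 0.621, 0.784, -0.0]
contact_force: [-0.5, 2.6, -5.8]
finger_gap: 0.0235
gripper_force: 39.9
```

```bash
python3 - <<'E'
from h import *
tool(None); print(arm.read_state()["wrist_torque"])
d=get_image("side"); g=cv2.cvtColor(d["img"],cv2.COLOR_BGR2GRAY)
# gap: sample along u at panel/box edge, side view, z=64
E_=np.linalg.inv(d["extrinsics"]); rv=cv2.Rodrigues(E_[:3,:3])[0]
for vv in(-145,-135,-125,-115):
    us=np.arange(565,605,1.5); q=cv2.projectPoints(np.c_[us*.946-.324*vv,us*.324+.946*vv+3.7,us*0+64]/1000,rv,E_[:3,3],d["intrinsics"],np.array(d["distortion"]))[0].reshape(-1,2).astype(np.float32)
    print(vv,cv2.remap(g,q[:,0],q[:,1],cv2.INTER_LINEAR).ravel())
E
```

```text
tcp [0.6127 0.1198 0.1295] yaw 103.2 tilt [-4.e-04 -1.e-04 -1.e+00] t 20.65 F [-0.5  2.6 -5.8] gap 0.0235 j [ 0.01  0.44  1.44 -0.    1.27 -0.22]
[0.47426323 0.13994055 0.22737121]
-145 [132 132 132 132 132 132 133 133 134 134 133 126 113  99 103 120 136 139
 138 138 138 137 136 136 136 136 136]
-135 [132 133 132 132 132 132 133 134 134 134 132 128 117 109 105 121 135 142
 141 140 139 138 137 136 137 137 138]
-125 [133 132 132 132 132 132 132 132 134 136 132 123 113 109 114 132 139 140
 139 139 139 139 138 138 138 139 139]
-115 [132 132 132 131 131 132 132 133 134 135 134 127 115 102 110 127 142 142
 141 141 139 138 138 138 138 137 137]
```

Emit:
play_rows([
  [-1, 0, 0, 0, 0, 0, 0],
  [-1, 0, 0, 0, 0, 0, -0.05],
  [-1, 0, 0, 0, 0, 0, -0.05],
  [-1, 0, 0, 0, 0, 0, -0.05],
  [-1, 0, 0, 0, 0, 0, -0.03],
  [-1, 0, 0, 0, 0, 0, 0],
])

```text
time_s: 21.3
tcp_pos: [0.6129, 0.1195, 0.13]
orientation: [0.0, 0.549, 0.836, -0.0]
contact_force: [-1.7, -0.2, -2.7]
finger_gap: 0.0237
gripper_force: 39.9
```

```bash
python3 - <<'E'
from h import *
tool(None); print(arm.read_state()["wrist_torque"])
E
```

```text
tcp [0.6129 0.1195 0.13  ] yaw 113.43 tilt [ 1.e-04 -5.e-04 -1.e+00] t 21.3 F [-1.7 -0.2 -2.7] gap 0.0237 j [ 0.01  0.44  1.44 -0.    1.27 -0.39]
[ 0.13438958  0.45583867 -0.01002092]
```

Emit:
play_rows([
  [-1, 0, 0, -0.002, 0, 0, 0],
  [-1, 0, 0, -0.004, 0, 0, 0],
  [-1, 0, 0, -0.006, 0, 0, 0],
  [-1, 0, 0, -0.02, 0, 0, 0],
  [-1, 0, 0, -0.03, 0, 0, 0],
  [-1, 0, 0, -0.01, 0, 0, 0],
  [-1, 0, 0, 0, 0, 0, 0],
])

```text
time_s: 22.0
tcp_pos: [0.6146, 0.1196, 0.2044]
orientation: [0.002, 0.549, 0.836, 0.002]
contact_force: [0.1, 0.3, -1.5]
finger_gap: 0.0235
gripper_force: 39.9
```

```bash
python3 - <<'E'
from h import *
tool([.5659,-.2465,.195])
d=get_image("side"); np.save("/tmp/s6.npy",d,allow_pickle=True); c=(316,220); k=14
g=cv2.cvtColor(d["img"],cv2.COLOR_BGR2GRAY); print(g[212:230,304:330])
E
```

```text
tcp [0.6146 0.1196 0.2044] yaw 113.39 tilt [ 5.8e-03 -2.0e-04 -1.0e+00] t 22.0 F [ 0.1  0.3 -1.5] gap 0.0235 j [ 0.01  0.39  1.33 -0.    1.42 -0.39]
tool shift mm [-316.7 -190.2    9.2]
[[136 135 134 133 136 136 137 136 133 136 137 136 136 134 132 131 133 137
  123 119 105  82  71  75  76  71]
 [138 137 136 135 135 137 135 136 134 136 136 138 140 141 138 136 135 133
  134 134 129 122 105  76  64  74]
 [136 137 137 138 137 136 136 137 137 139 140 141 143 143 144 142 139 136
  134 131 131 135 130 123 105  77]
 [140 139 137 137 136 138 139 139 141 134 104 110 116 100 116 131 140 142
  140 137 132 131 133 136 133 123]
 [135 145 141 140 139 141 144 127 106  96  86  94  96  85  89  90  95 121
  137 140 138 135 134 134 135 137]
 [ 89  95 135 146 146 130 110 101  91  99 109 102 100  97  95  90  84  86
  103 132 140 139 137 136 134 132]
 [ 69  65  91  97 126  97  87  94 106 110 108 104 102 103 101  98  95  93
   79 100 135 139 137 137 137 136]
 [ 69  66  64  61  98  95  94  98 107  85  81  92 103 104 102 102 101 103
   83  76 123 138 138 138 140 138]
 [ 62  61  60 115  96  93  97 100  96  65 
[... 348 characters left out ...]
03 101  91
   89 124 141 142 140 140 140 140]
 [140 138 140 141 142 124  81  64  90  98  98  98 102 103 104  97  87  87
  122 139 142 140 138 139 138 140]
 [143 140 140 140 141 143 132 107 104  83  82  82  76  86  96  93 119 128
  139 142 141 139 140 140 138 138]
 [109 136 143 141 141 141 143 136 134 127 129 130 126 129 130 130 138 139
  140 140 139 139 138 139 139 139]
 [109  97 108 135 144 141 141 141 142 143 141 142 144 143 142 141 138 137
  138 137 139 139 138 138 138 137]
 [131 120 110  93 106 137 142 141 140 139 139 140 140 139 139 138 136 136
  135 136 137 138 137 136 137 138]
 [133 135 129 116 107  93 107 137 142 141 139 136 138 139 139 138 137 136
  137 136 137 138 137 137 136 137]]
```

```bash
python3 - <<'E'
from h import *
d=np.load("/tmp/s6.npy",allow_pickle=True).item()
g=cv2.cvtColor(d["img"],cv2.COLOR_BGR2GRAY)
c=(316,220);k=12;sub=g[c[1]-k:c[1]+k+1,c[0]-k:c[0]+k+1]; up=cv2.resize(sub,None,fx=8,fy=8,interpolation=cv2.INTER_CUBIC)
yy,xx=np.mgrid[:up.shape[0],:up.shape[1]]; uv=np.c_[(xx.ravel()+.5)/8-.5+c[0]-k,(yy.ravel()+.5)/8-.5+c[1]-k]
W=onz(d,uv,.0635)[:,:2]*1000; v=up.ravel().astype(float); ins=np.hypot(*(W-[614.3,124.6]).T)<11
w=np.clip(95-v,0,None)*ins; w[w<10]=0
mu=(W*w[:,None]).sum(0)/w.sum(); C=((W-mu)*w[:,None]).T@(W-mu)/w.sum(); e,V=np.linalg.eigh(C)
print(mu,np.degrees(np.arctan2(V[1,1],V[0,1]))%180,np.sqrt(e))
E
```

```text
[613.65677388 124.83268675] 120.92704107881617 [1.65463616 4.27135951]
```

Emit:
play_rows([
  [-1, -0.02, -0.012, 0, 0, 0, 0],
  [-1, -0.035, -0.021, 0, 0, 0, 0],
  [-1, -0.035, -0.021, 0, 0, 0, 0],
  [-1, -0.035, -0.021, 0, 0, 0, 0],
  [-1, -0.035, -0.021, 0, 0, 0, 0],
  [-1, -0.035, -0.021, 0, 0, 0, 0],
  [-1, -0.035, -0.021, 0, 0, 0, 0],
  [-1, -0.035, -0.021, 0, 0, 0, 0],
  [-1, -0.035, -0.021, 0, 0, 0, 0],
  [-1, -0.015, -0.01, 0, 0, 0, 0],
  [-1, 0, 0, 0, 0, 0, 0.08],
  [-1, 0, 0, 0, 0, 0, 0.077],
])

```text
time_s: 23.25
tcp_pos: [0.5628, -0.2449, 0.1999]
orientation: [-0.001, 0.615, 0.789, 0.0]
contact_force: [-0.3, -0.5, -1.0]
finger_gap: 0.0237
gripper_force: 39.9
```

Emit:
play_rows([
  [-1, 0, 0, 0, 0, 0, 0],
  [-1, 0, 0, 0, 0, 0, 0],
  [-1, 0, 0, 0, 0, 0, 0],
  [-1, 0, 0, 0, 0, 0, 0],
])

```text
time_s: 23.65
tcp_pos: [0.5637, -0.2443, 0.2015]
orientation: [-0.0, 0.612, 0.791, 0.0]
contact_force: [0.1, 0.2, -2.1]
finger_gap: 0.0236
gripper_force: 39.9
```

```bash
python3 - <<'E'
from h import *
tool([.5659,-.2465,.0756])
d=get_image("top"); g=cv2.cvtColor(d["img"],cv2.COLOR_BGR2GRAY)
E_=np.linalg.inv(d["extrinsics"]); rv=cv2.Rodrigues(E_[:3,:3])[0]
for vv in(-145,-125,-105,-65,-45,-25):
    us=np.arange(571,601,1.5); q=cv2.projectPoints(np.c_[us*.946-.324*vv,us*.324+.946*vv,us*0+64]/1000,rv,E_[:3,3],d["intrinsics"],np.array(d["distortion"]))[0].reshape(-1,2).astype(np.float32)
    print(vv,cv2.remap(g,q[:,0],q[:,1],cv2.INTER_LINEAR).ravel())
E
```

```text
tcp [ 0.5637 -0.2443  0.2015] yaw 104.49 tilt [-2.e-04  2.e-04 -1.e+00] t 23.65 F [ 0.1  0.2 -2.1] gap 0.0236 j [-0.59  0.37  1.36  0.    1.41 -0.84]
tool shift mm [ -2.7   1.6 125.9]
-145 [182 182 182 182 182 181 182 180 176 171 166 171 177 182 185 186 187 188
 187 187]
-125 [180 179 179 180 181 181 180 177 173 168 168 173 180 186 187 188 187 187
 188 189]
-105 [180 181 181 181 180 179 178 178 174 171 171 175 181 184 186 187 187 188
 188 189]
-65 [176 177 176 176 177 177 177 174 168 161 162 167 175 182 183 185 185 185
 186 185]
-45 [176 177 177 177 177 177 176 175 168 162 161 165 173 178 182 181 182 182
 182 182]
-25 [176 176 176 176 176 176 174 171 165 159 156 163 169 175 178 180 180 180
 180 180]
```

The panel is home along its whole width, and the cam is at about 1.35 rad. Returning the driver.

Emit:
play_rows([
  [-1, -0.0027, 0.0016, 0.02, 0, 0, 0],
  [-1, 0, 0, 0.03, 0, 0, 0],
  [-1, 0, 0, 0.02, 0, 0, 0],
  [-1, 0, 0, 0, 0, 0, 0],
  [-1, 0, 0, 0, 0, 0, 0],
  [-1, 0, 0, 0, 0, 0, 0],
])

```text
time_s: 24.3
tcp_pos: [0.5668, -0.2475, 0.1333]
orientation: [0.001, 0.613, 0.79, 0.0]
contact_force: [0.3, -0.1, -0.5]
finger_gap: 0.0238
gripper_force: 39.9
```

```bash
python3 - <<'E'
from h import *
tool([.5659,-.2465,.0756])
E
```

```text
tcp [ 0.5668 -0.2475  0.1333] yaw 104.42 tilt [ 0.0023 -0.0015 -1.    ] t 24.3 F [ 0.3 -0.1 -0.5] gap 0.0238 j [-0.59  0.42  1.45  0.    1.27 -0.84]
tool shift mm [ 1.3 -0.7 57.7]
```

Emit:
play_rows([
  [-1, 0.0008, -0.0004, 0, 0, 0, 0],
  [-1, 0, 0, 0.005, 0, 0, 0],
  [-1, 0, 0, 0.005, 0, 0, 0],
  [-1, 0, 0, 0.005, 0, 0, 0],
  [-1, 0, 0, 0.005, 0, 0, 0],
  [-1, 0, 0, 0, 0, 0, 0],
])

```text
time_s: 24.9
tcp_pos: [0.5648, -0.2461, 0.1105]
orientation: [-0.001, 0.613, 0.79, -0.0]
contact_force: [-0.1, -0.5, -1.7]
finger_gap: 0.0234
gripper_force: 39.9
```

```bash
python3 - <<'E'
from h import *
tool([.5659,-.2465,.0756])
E
```

```text
tcp [ 0.5648 -0.2461  0.1105] yaw 104.41 tilt [-1.2e-03  8.0e-04 -1.0e+00] t 24.9 F [-0.1 -0.5 -1.7] gap 0.0234 j [-0.59  0.44  1.48 -0.    1.22 -0.84]
tool shift mm [-0.7  1.  34.9]
```

In the hole, 10 mm deep with no side force. Going on down.

Emit:
play_rows([
  [-1, 0, 0.0004, 0.006, 0, 0, 0],
  [-1, 0, 0, 0.008, 0, 0, 0],
  [-1, 0, 0, 0.008, 0, 0, 0],
  [-1, 0, 0, 0.005, 0, 0, 0],
  [-1, 0, 0, 0.003, 0, 0, 0],
  [-1, 0, 0, 0.002, 0, 0, 0],
  [-1, 0, 0, 0, 0, 0, 0],
  [-1, 0, 0, 0, 0, 0, 0],
])

```text
time_s: 25.7
tcp_pos: [0.5658, -0.2462, 0.0797]
orientation: [0.0, 0.613, 0.79, 0.0]
contact_force: [1.5, 0.9, -2.4]
finger_gap: 0.0237
gripper_force: 39.9
```

```bash
python3 - <<'E'
from h import *
tool([.5659,-.2465,.0756])
E
```

```text
tcp [ 0.5658 -0.2462  0.0797] yaw 104.41 tilt [ 3.e-04  0.e+00 -1.e+00] t 25.7 F [ 1.5  0.9 -2.4] gap 0.0237 j [-0.59  0.47  1.52  0.    1.16 -0.84]
tool shift mm [-0.3  0.   4.1]
```

Emit:
play_rows([
  [-1, 0, 0, 0.002, 0, 0, 0],
  [-1, 0, 0, 0.002, 0, 0, 0],
  [-1, 0, 0, 0, 0, 0, 0],
  [-1, 0, 0, 0, 0, 0, 0],
])

```text
time_s: 26.1
tcp_pos: [0.5658, -0.2463, 0.0756]
orientation: [0.0, 0.613, 0.79, 0.0]
contact_force: [1.3, -0.2, -2.7]
finger_gap: 0.0238
gripper_force: 39.9
```

```bash
python3 - <<'E'
from h import *
tool([.5659,-.2465,.0756])
E
```

```text
tcp [ 0.5658 -0.2463  0.0756] yaw 104.41 tilt [ 4.e-04 -2.e-04 -1.e+00] t 26.1 F [ 1.3 -0.2 -2.7] gap 0.0238 j [-0.59  0.47  1.52  0.    1.15 -0.84]
tool shift mm [-0.2  0.   0. ]
```

Emit:
play_rows([
  [1, 0, 0, 0, 0, 0, 0],
  [1, 0, 0, 0, 0, 0, 0],
  [1, 0, 0, 0, 0, 0, 0],
  [1, 0, 0, 0, 0, 0, 0],
  [1, 0, 0, 0, 0, 0, 0],
  [1, 0, 0, 0, 0, 0, 0],
  [1, 0, 0, 0, 0, 0, 0],
  [1, 0, 0, -0.02, 0, 0, 0],
  [1, 0, 0, -0.04, 0, 0, 0],
  [1, 0, 0, -0.04, 0, 0, 0],
  [1, 0, 0, -0.03, 0, 0, 0],
  [1, 0, 0, 0, 0, 0, 0],
])

```text
time_s: 27.3
tcp_pos: [0.5681, -0.2477, 0.2113]
orientation: [0.005, 0.613, 0.79, 0.0]
contact_force: [0.8, -1.2, 0.6]
finger_gap: 0.0928
gripper_force: 0.0
```

Emit:
play_rows([
  [1, 0, -0.03, 0, 0, 0, 0],
  [1, 0, -0.04, 0, 0, 0, 0],
  [1, 0, -0.04, 0, 0, 0, 0],
  [1, 0, -0.02, 0, 0, 0, 0],
  [1, 0, 0, 0, 0, 0, 0],
  [1, 0, 0, 0, 0, 0, 0],
  [1, 0, 0, 0, 0, 0, 0],
])

```text
time_s: 28.0
tcp_pos: [0.4405, -0.2784, 0.2053]
orientation: [-0.0, 0.613, 0.79, 0.0]
contact_force: [-0.4, 0.4, 0.2]
finger_gap: 0.0931
gripper_force: 0.0
```

```bash
python3 - <<'E'
from h import *
tool(None)
a=np.load("/tmp/side.npy",allow_pickle=True).item(); d=get_image("side"); t=get_image("top")
c=d["img"][250:400,330:530]; c2=t["img"][160:310,210:410]
cv2.imwrite("pics/end.png",cv2.convertScaleAbs(np.hstack([cv2.resize(c,(400,300)),cv2.resize(c2,(400,300))]),alpha=1.5))
P=cloud(d)*1000; m=(np.hypot(P[...,0]-566,P[...,1]+248)<22)&(P[...,2]>55)&(P[...,2]<140); q=P[m]
print(len(q),np.percentile(q[:,2],98)); 
P0=cloud(a)*1000; m=(np.hypot(P0[...,0]-566,P0[...,1]+248)<22)&(P0[...,2]>55)&(P0[...,2]<140); q0=P0[m]; print(len(q0),np.percentile(q0[:,2],98),q.mean(0),q0.mean(0))
E
```

```text
tcp [ 0.4405 -0.2784  0.2053] yaw 104.44 tilt [ 2.e-04  3.e-04 -1.e+00] t 28.0 F [-0.4  0.4  0.2] gap 0.0931 j [-0.78  0.2   1.58  0.    1.36 -1.03]
449 127.84955382480464
452 127.72626242236963 [ 560.692967   -250.23218468   99.60213443] [ 562.17615126 -249.96455575   98.82865172]
```

View pics/end.png

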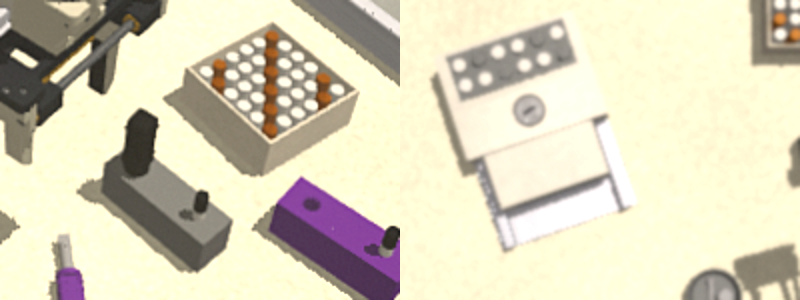

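The driver stands upright and fully down in the grey stand (crop 140,140). The panel is closed against the box, and the slot is turned (crop 528,110). Handing in.

```bash
python3 -c "
from h import *
print(arm.finish_job())"
```

```text
the job is handed in; nothing more can be done
None
```

Job handed in at about 28 s: the panel is locked home with the cam at its stop (about 1.35 rad, measured from the slot) and the screwdriver is upright and fully down in its hole; no verdict came back, and the purple look-alike driver toppled onto the bench during the run, though the arm passed well above it.

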